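# Change the bottles in an analyser's reagent bay

## Task

Change the bottles in the reagent bay: swing the latch fully open, draw the rack straight out until it is clear of the hood, put every empty red-capped bottle into the orange bin, and stand every fresh blue-capped bottle from the mat upright and fully down in a rack pocket of its own. Then slide the rack back under the hood all the way to its stop and swing the latch fully shut behind it. Leave everything else on the table where it is.

Things in the scene. Friction and masses are not known exactly. Their poses are not given: they have to be found in the camera images.
- bay: reagent bay, fixed, beige, its floor 495 mm long (y -248 to 248) and 12 mm thick. Origin on the table under the middle of its channel; y axis along the channel towards the hood (the way in), x across, z up. The channel is 60 mm wide between aluminium rails with tops 30 mm above the table (outer faces at x = +-42 mm).
- hood (a point): middle of the lower front edge of the bay's hood, 90 mm above the table, bay y = 70 mm. The flat hood (amber window) stands on corner posts and covers y = 70 to 247 mm, x = +-56 mm; top 102 mm above the table. Seated bottles pass beneath with 10 mm to spare. Rack clear of it: rack origin below bay y = -50 mm (at -100 mm a gripper fits beside it at every pocket).
- home_stop (a point): inner face of the end wall that is the rack's home stop, on the channel floor at bay y = 235 mm (rack origin then at bay y = 115 mm; the hood covers all pockets, not the rack's handle). At the other, open end of the channel a low lip (32 mm above the table) stops the rack from sliding off: rack origin then at bay y = -115 mm
- latch (a joint): quarter-turn latch: green arm 126 mm long, 14 mm wide, 50 to 64 mm above the table, stays where left (0.12 N m). 0 = shut: it points along bay +x across the channel, its rubber tip 11 mm behind the handle of a homed rack. 1.571 rad = open: turned clockwise seen from above, it points along bay -y beside the channel. It cannot shut on a rack that is not home.
- latch_grip (a point): middle of the free part of the black upright round grip on the latch arm (20 mm diameter, from 64 to 112 mm above the table), 98 mm above the table and 60 mm from the latch's vertical pivot, which stands at bay x = -85 mm, y = -45 mm; the grip can turn between the fingers.
- rack: grey loose rack (about 0.35 kg) sliding in the channel, axes parallel to the bay's, 56 mm wide (x), 240 long (y). Origin: centre of its underside, 12 mm above the table. Base 8 mm thick; three square pockets 48 mm wide in a row along y, walls up to 24 mm above its underside. Yellow upright handle 24 x 24 mm at its -y end, centre y = -106 mm, top 96 mm above the underside.
- rack_pocket0 (a point): centre of the floor of rack pocket 0 (nearest the handle), at y = -16 mm and 8 mm above the rack's underside
- rack_pocket1 (a point): centre of the floor of rack pocket 1 (the middle one), at y = 36 mm and 8 mm above the rack's underside
- rack_pocket2 (a point): centre of the floor of rack pocket 2 (farthest from the handle), at y = 88 mm and 8 mm above the rack's underside
- fresh0: fresh reagent bottle with a BLUE cap: squat round white plastic bottle, 42 mm diameter, 60 mm tall with its cap (straight body to 42 mm, cap 30 mm diameter from 46 to 60 mm), foot bevelled 4 mm high to 38 mm diameter, bottom-heavy; origin at the centre of its underside, z to the cap. 90 g. Starts upright on the black mat. May be absent.
- fresh1: fresh reagent bottle with a BLUE cap: squat round white plastic bottle, 42 mm diameter, 60 mm tall with its cap (straight body to 42 mm, cap 30 mm diameter from 46 to 60 mm), foot bevelled 4 mm high to 38 mm diameter, bottom-heavy; origin at the centre of its underside, z to the cap. 90 g. Starts upright on the black mat. May be absent.
- fresh2: fresh reagent bottle with a BLUE cap: squat round white plastic bottle, 42 mm diameter, 60 mm tall with its cap (straight body to 42 mm, cap 30 mm diameter from 46 to 60 mm), foot bevelled 4 mm high to 38 mm diameter, bottom-heavy; origin at the centre of its underside, z to the cap. 90 g. Starts upright on the black mat. May be absent.
- spent0: empty (spent) bottle with a RED cap: squat round white plastic bottle, 42 mm diameter, 60 mm tall with its cap (straight body to 42 mm, cap 30 mm diameter from 46 to 60 mm), foot bevelled 4 mm high to 38 mm diameter, bottom-heavy; origin at the centre of its underside, z to the cap. 40 g. Starts in a rack pocket. May be absent.
- spent1: empty (spent) bottle with a RED cap: squat round white plastic bottle, 42 mm diameter, 60 mm tall with its cap (straight body to 42 mm, cap 30 mm diameter from 46 to 60 mm), foot bevelled 4 mm high to 38 mm diameter, bottom-heavy; origin at the centre of its underside, z to the cap. 40 g. Starts in a rack pocket. May be absent.
- spent2: empty (spent) bottle with a RED cap: squat round white plastic bottle, 42 mm diameter, 60 mm tall with its cap (straight body to 42 mm, cap 30 mm diameter from 46 to 60 mm), foot bevelled 4 mm high to 38 mm diameter, bottom-heavy; origin at the centre of its underside, z to the cap. 40 g. Starts in a rack pocket. May be absent.
- mat: thin black rubber mat, fixed, 140 (x) by 240 (y) by 3 mm; origin at the centre of its underside. It lies on one side of the robot, the bin on the other.
- bin: orange open waste bin, fixed, 130 (x) by 200 (y) by 45 mm high outside, walls and floor 5 mm; origin at the centre of its underside, z up.
- phone: black mobile phone lying flat, 72 x 145 x 9 mm; origin at the centre of its underside; not part of the job
- tip_box: blue pipette-tip box with clear lid, 87 x 122 x 63 mm; origin at the centre of its underside; not part of the job
- wash_bottle: large green bottle with black cap, 66 mm diameter, 120 mm tall; origin at the centre of its underside; not part of the job
- glove_box: cardboard glove box, 120 x 220 x 70 mm; origin at the centre of its underside; not part of the job
- mouse: black computer mouse, 100 x 60 x 30 mm; origin at the centre of its underside; not part of the job
- notebook: green notebook, 152 x 212 x 15 mm; origin at the centre of its underside; not part of the job
- beaker: clear beaker, 70 mm diameter, 90 mm tall; origin at the centre of its underside; not part of the job
There are look-alikes about, which are no part of the job. Leave any purple look-alike of the fresh0 alone.

How it is judged:
By the outcome, as a careful person would: the job done as asked, in the order asked, and still so for the second after the job is handed in, with the robot touching nothing.
Of spent0, spent1, spent2 only 2 to 3 are there at a start; the rules pass over those that are not, and their reading is None.
Of fresh0, fresh1, fresh2 only 2 to 3 are there at a start; the rules pass over those that are not, and their reading is None.
At some moment in a run one of fresh0, fresh1, fresh2 may be knocked a few centimetres aside while the robot is not near it.
It also fails if it takes over 200 s, if anything falls off the work surface, if the arm or the gripper's body presses on something with over 40 N, if the wrist force passes 120 N, or if a joint passes its speed limit or range.

## Robot

A 6-joint arm with a two-finger parallel gripper is mounted at the origin on the work surface. World frame = base frame: x ahead of the robot, y to its left, z up, the work surface at z = 0. Lengths are in mm, angles in rad, forces in N, time in s.
With the tool pointing down it reaches from about 350 to 875 mm from the base axis. Payload 15.5 kg.
Tool frame: the origin (TCP) lies between the finger pads; the fingertips stand 17 mm ahead of it and the grasp point (between the pads) lies 2 mm behind it; z points along the fingers, y is the line along which they close (so a half turn about z gives the same grasp; the last joint's range is limited). The gripper opens to 85 mm and grips with 20 to 120 N. Pads are 22 mm wide; open, the fingers measure 114 mm over their backs; the gripper's body (76 mm by 85 mm) begins 54 mm behind the grasp point. The pads swing forward as they close: fully open they stand 13 mm farther back than shut.
Start: joints at [1.183, 0.494, 1.345, -0, 1.302, -0.096], TCP at [179.793, 598.583, 248.277] pointing down, gripper open.
Joint ranges: [-2.91, 2.91], [-0.82, 2.16], [0.22, 2.67], [-1.22, 4.37], [0.12, 2.79], [-3.08, 3.08]. Speed limits (rad/s): [1.89, 1.89, 2.57, 3.01, 3.01, 3.01].

## Interface

Orientations are given as a 3x3 rotation matrix whose columns are the frame's x, y, z axes.
In Python, from cell import * gives the robot as it stands.
- The arm moves only by the tool drive_tool, never from a script. Its argument "steps" is a list of rows, each a list of 3 entries, a list of its own where there are three numbers: the finger opening in mm, from 0 to 85.4, then the shift along the tool's x, y, z normalised to -1 to 1, where 1 is 100 cm, then the turn, a rotation vector about the tool's x, y, z normalised to -1 to 1, where 1 is pi/2 rad. In form: [[gripper, [dx, dy, dz], [wx, wy, wz]], ...]. A call has 1 to 12 rows; each row shifts and turns the commanded pose from where the row before left it, along the tool's axes as they then stand; what a row does not reach is not made up. A row lasts 1/10 s, in which the tool goes at most 50 mm and 8.59 degrees, less where a joint would pass 70% of its speed; a pose out of reach is approached as far as the arm can. A call with a number of a shift or a turn outside -1 to 1 is refused whole. A call with a gripper value outside its range is refused whole. The fingers move at their own pace and stop on an object; "newtons" is the grip in N (left out, the last holds). Time passes only in rows, so rows that do not move let the fingers close. It gives the time, the measured TCP pose, the force, the opening and the grip force at its end, in the units of the state.
- get_state(): the state, without advancing time (a new reading comes with each control period).
- camera(name): name is "scene" or "top" or "wrist"; returns (picture, depth): 480x640x3 uint8, red, green, blue; 480x640 float32, mm along the optical axis (not along the pixel's ray), 0 where there is no reading.
- camera_info(name): a dict with "K" (3x3 intrinsics, pixels), "rvec" (rotation vector, rad) and "tvec" (3), from world to camera coordinates, as OpenCV has them; the wrist camera has in their place "mount" (4x4, takes a point from camera to tool coordinates, whose origin is the TCP and whose axes are the flange's). Camera axes: x right, y down, z forward; pixel columns grow to the right and rows downward; lengths in mm; the calibration is good to about 2 mm. A picture is of the moment at which its call begins: read the wrist's pose just before it. camera_info takes no time and is no camera call.
- job_done(): hands the job in; it is judged then, once.
Trained networks look in the newest picture that a camera, given by its name, has taken for a name from the list of things; names that differ only in an ending like _2 or _b are one class to them, and where a whole thing is asked for, a point or a joint stands for the part that bears it (a point fixed in the world has none). Each returns a list of dicts, best first, with "p" (0 to 1); they miss things now and then, are a little off and sometimes report something else, mostly with a low value. They report only what shows in the picture. A call takes as long as a camera call. They do not tell look-alikes from the thing itself.
- masks_of(thing, camera): "region" (480x640 bool, what is visible of it) and "extent" ([left, top, width, height] in pixels, round what is visible of it).
The state is a dict: "time_s": time; "qpos": joint angles; "joint_vel": joint speeds; "tau": joint torques, N m; "tcp_pos": TCP position; "eef_rot": TCP orientation; "wrist_force": force on the tool from outside, world axes, zero at the start; "torque": the same for the moment, N m; "finger_gap": opening from 0.0 (shut) to 1.0 (fully open); "finger_force": force on a finger pad.
Only numpy, scipy, OpenCV 4.12 (cv2) and the standard library are available. Lean on these libraries where they do the work, as an engineer would, in place of code of your own. Each camera call takes 0.05 s, during which the arm holds its last target. There are 200 camera calls.

## Working session

There is one attempt and no reset: what is moved stays moved. The work goes in short steps, Python scripts to look and compute and a tool call to move; the robot and the scene stay as the last step left them, time stands still between calls to the robot, and variables do not carry over. Pictures are saved under pics/ and viewed, at most 14 in all, crops included, and the job is handed in when it is done.

Besides the shell and the picture viewer there is one more tool, called after "Emit:" as a command line: name --argument value ..., lists and objects as JSON in quotes. drive_tool: Moves the arm, as the interface text tells. Scaled input: -1 to 1 covers 100 cm each way for a shift and pi/2 rad each way for a turn. Its arguments: {"type":"object","properties":{"steps":{"type":"array"},"newtons":{"type":"number"}},"required":["steps"]}

```bash
ls; mkdir -p pics; cat > h.py <<'E'
from cell import *
import numpy as np, cv2
def ext(name):
    i=camera_info(name)
    K=np.array(i["K"],float)
    if "mount" in i:
        s=get_state(); T=np.eye(4); T[:3,:3]=np.array(s["eef_rot"]); T[:3,3]=s["tcp_pos"]
        M=T@np.array(i["mount"]); return K,M
    R=cv2.Rodrigues(np.array(i["rvec"],float))[0]; t=np.array(i["tvec"],float).reshape(3)
    M=np.eye(4); M[:3,:3]=R.T; M[:3,3]=-R.T@t; return K,M
def shot(name,png=None):
    K,M=ext(name); im,d=camera(name)
    if png: cv2.imwrite("pics/"+png,cv2.cvtColor(im,cv2.COLOR_RGB2BGR))
    return im,d,K,M
def cloud(d,K,M):
    v,u=np.mgrid[:480,:640]
    p=np.stack([(u-K[0,2])/K[0,0]*d,(v-K[1,2])/K[1,1]*d,d],-1)
    return p@M[:3,:3].T+M[:3,3]
def proj(P,K,M):
    q=(np.asarray(P)-M[:3,3])@M[:3,:3]; return q[...,:2]/q[...,2:]*[K[0,0],K[1,1]]+[K[0,2],K[1,2]]
E
python3 - <<'E'
from h import *
for n in("top","scene"):
    im,d,K,M=shot(n,n+"0.png"); print(n,M.round(3).tolist(),K.tolist())
print(camera_info("wrist")); s=get_state(); print(s)
E
```

```text
pics
top [[-0.009, -0.993, 0.116, 306.792], [-1.0, 0.008, -0.011, 43.57], [0.01, -0.116, -0.993, 1758.036], [0.0, 0.0, 0.0, 1.0]] [[599.6927899568675, 0.0, 319.0715299423139], [0.0, 599.6927899568675, 237.3349427440886], [0.0, 0.0, 1.0]]
scene [[-0.847, 0.328, -0.419, 1010.755], [0.532, 0.509, -0.677, 847.327], [-0.009, -0.796, -0.606, 793.764], [0.0, 0.0, 0.0, 1.0]] [[489.83014348601085, 0.0, 325.43545504850965], [0.0, 489.83014348601085, 234.6995631160571], [0.0, 0.0, 1.0]]
{'K': array([[339.84749964,   0.        , 319.83175897],
       [  0.        , 339.84749964, 234.82083647],
       [  0.        ,   0.        ,   1.        ]]), 'mount': array([[-7.87453504e-04, -9.52761778e-01, -3.03717590e-01,
         7.78849367e+01],
       [ 9.99999690e-01, -7.42719097e-04, -2.62806286e-04,
        -8.05054623e-01],
       [ 2.48149297e-05, -3.03717703e-01,  9.52762067e-01,
        -1.24741801e+02],
       [ 0.00000000e+00,  0.00000000e+00,  0.00000000e+00,
         1.00000000e+00]])}
{'time_s': 0.1, 'qpos': array([ 1.18352361e+00,  4.94118457e-01,  1.34606160e+00,  3.35804103e-06,
        1.30248352e+00, -9.55107047e-02]), 'joint_vel': array([ 0.0005221 , -0.0012868 , -0.00271829, -0.00050977, -0.0002075 ,
       -0.00013947]), 'tau': array([ 5.35807048e-04, -8.83585310e+01, -3.84566510e+01, -1.13020067e-04,
        5.31240177e-03,  4.64823393e-05]), 'tcp_pos': array([179.66506083, 598.31023279, 247.76403897]), 'eef_rot': array([[-9.57738258e-01,  2.87640858e-01, -4.07449675e-04],
       [ 2.87641127e-01,  9.57737752e-01, -9.90395081e-04],
       [ 1.05351845e-04, -1.06573854e-03, -9.99999427e-01]]), 'wrist_force': array([ 0.02308744, -0.62612275, -0.43478347]), 'torque': array([ 0.02015829,  0.02377728, -0.03071454]), 'finger_force': 0.0, 'finger_gap': 1.000975377813983}
```

View pics/top0.png

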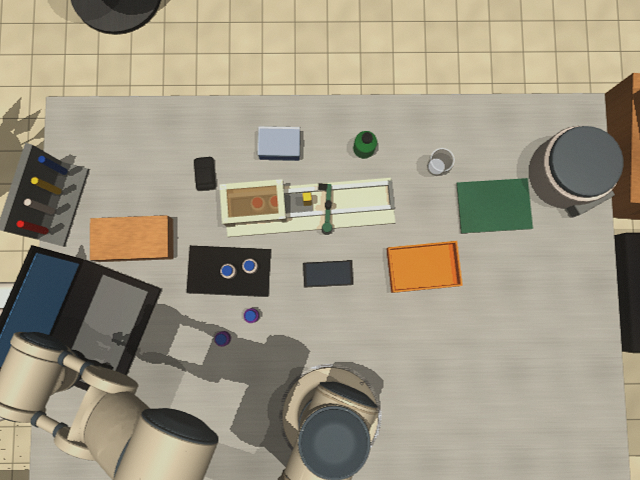

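View pics/scene0.png

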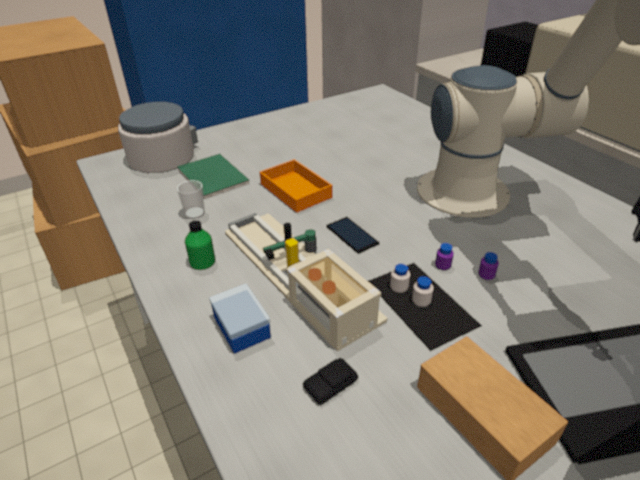

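Top view: the bay is along world y, with the hood at (255,201), the yellow handle at (307,198), the latch grip near (328,206) and two red caps at (257,203) and (273,201). Things that could be taken for a fresh bottle are the blue caps on the mat at (228,270) and (249,266), and the purple look-alikes off the mat at (251,315) and (222,338). I choose the two on the mat. The orange bin is at (424,266).

```bash
python3 - <<'E'
from h import *
for n in("top","scene"):
    im,d,K,M=shot(n); C=cloud(d,K,M)
    for th in("hood","rack","latch","fresh0","spent0","bin","mat","bay"):
        for m in masks_of(th,n)[:6]:
            if m["p"]<.2: continue
            r=m["region"]&(d>0); P=C[r]
            if len(P)<5: continue
            z=P[:,2]; top=P[z>np.percentile(z,95)-6]
            c,s,a=cv2.minAreaRect(P[:,:2].astype(np.float32))
            print(n,th,round(m["p"],2),m["extent"],"med",np.median(P,0).round(0),"top",top.mean(0).round(1),"rect",np.round(c),np.round(s),round(a,1))
    # hood top
    sel=(C[...,2]>92)&(C[...,2]<110)&(d>0)
    if n=="top":
        l,lab,st,ce=cv2.connectedComponentsWithStats(sel.astype(np.uint8))
        for i in range(1,l):
            if st[i,4]>150:
                P=C[lab==i]; print(st[i],P.mean(0).round(1),cv2.minAreaRect(P[:,:2].astype(np.float32)))
E
```

```text
top rack 0.88 [282.9, 194.3, 30.1, 22.7] med [607.  85.  22.] top [614.4  58.2 108.8] rect [610.  84.] [64. 81.] 4.1
top rack 0.71 [322.6, 182.0, 7.0, 48.2] med [584.   1.  65.] top [ 5.925e+02 -3.000e-01  1.141e+02] rect [597.   6.] [ 32. 150.] 89.4
top rack 0.51 [90.2, 213.9, 85.4, 48.9] med [505. 556.  69.] top [507.5 562.2  72.9] rect [512. 569.] [132. 239.] 2.8
top latch 0.89 [318.9, 184.0, 11.2, 49.7] med [591.   1.  65.] top [ 5.935e+02 -5.000e-01  1.140e+02] rect [597.   2.] [154.  36.] 5.4
top latch 0.67 [184.2, 246.4, 89.5, 50.0] med [412. 296.   3.] top [412.9 288.5   8.1] rect [416. 288.] [244. 142.] 86.7
top latch 0.47 [429.0, 146.8, 24.7, 27.6] med [ 729. -333.   49.] top [ 723.4 -330.4   90.8] rect [ 724. -340.] [72. 93.] 2.9
top latch 0.34 [224.1, 178.0, 170.1, 58.3] med [593.  55.  23.] top [602.3 203.8 102.7] rect [601.  60.] [168. 516.] 0.0
top fresh0 0.72 [319.3, 184.7, 10.8, 48.8] med [589.   1.  65.] top [593.6  -0.8 113.6] rect [597.   2.] [154.  37.] 5.7
top fresh0 0.62 [243.7, 257.6, 12.1, 16.7] med [424. 223.  60.] top [425.8 223.9  66.5] rect [425. 224.] [3
[... 2423 characters left out ...]
6, 33.7] med [409.  11.  10.] top [407.    7.   10.1] rect [402.   3.] [ 83. 147.] 3.0
scene bin 0.77 [256.6, 160.6, 78.2, 52.1] med [ 415. -279.   18.] top [ 420.9 -268.1   44.2] rect [ 402. -309.] [181. 272.] 5.5
scene mat 0.65 [369.2, 263.3, 112.1, 87.3] med [430. 329.   3.] top [422.7 316.9   3.7] rect [441. 290.] [248. 200.] 88.4
scene mat 0.57 [414.4, 278.9, 14.1, 30.3] med [422. 297.  43.] top [414.4 289.8  63. ] rect [390. 270.] [105.  41.] 39.3
scene mat 0.54 [286.8, 239.7, 45.3, 75.8] med [626.  71.  71.] top [616.5  62.6 107.4] rect [623. 144.] [193.  33.] 87.1
scene bay 0.77 [225.9, 217.5, 159.8, 132.2] med [622. 172.  51.] top [605.8 214.  100.8] rect [578.  31.] [194. 542.] 4.2
```

Emit:
drive_tool --steps '[[85, [-0.0345, -0.0234, -0.0008], [0, 0, 0]], [85, [-0.0345, -0.0234, -0.0008], [0, 0, 0]], [85, [-0.0345, -0.0234, -0.0008], [0, 0, 0]], [85, [-0.0345, -0.0234, -0.0008], [0, 0, 0]], [85, [-0.0345, -0.0234, -0.0008], [0, 0, 0]], [85, [-0.0345, -0.0234, -0.0008], [0, 0, 0]], [85, [-0.0345, -0.0234, -0.0008], [0, 0, 0]], [85, [-0.0345, -0.0234, -0.0008], [0, 0, 0]]]' --newtons 40

```text
time_s: 1.8
tcp_pos: [391.1, 338.5, 254.9]
eef_rot: [[-0.958, 0.288, 0.0], [0.288, 0.958, 0.0], [-0.0, 0.0, -1.0]]
wrist_force: [0.5, 0.9, -0.5]
finger_gap: 0.994
finger_force: 0.0
```

Emit:
drive_tool --steps '[[85, [-0.0345, -0.0234, -0.0008], [0, 0, 0]], [85, [-0.0345, -0.0234, -0.0008], [0, 0, 0]], [85, [-0.0345, -0.0234, -0.0008], [0, 0, 0]], [85, [-0.0345, -0.0234, -0.0008], [0, 0, 0]], [85, [-0.0345, -0.0234, -0.0008], [0, 0, 0]], [85, [-0.0345, -0.0234, -0.0008], [0, 0, 0]], [85, [-0.0345, -0.0234, -0.0008], [0, 0, 0]], [85, [-0.0345, -0.0234, -0.0008], [0, 0, 0]]]'

```text
time_s: 2.6
tcp_pos: [601.7, 79.6, 261.2]
eef_rot: [[-0.958, 0.288, 0.0], [0.288, 0.958, 0.0], [-0.0, 0.0, -1.0]]
wrist_force: [1.4, 0.3, -0.4]
finger_gap: 0.995
finger_force: 0.0
```

Emit:
drive_tool --steps '[[85, [0, 0, 0], [0, 0, 0.0851]], [85, [0, 0, 0], [0, 0, 0.0851]], [85, [0, 0, 0], [0, 0, 0.0851]], [85, [0, 0, 0], [0, 0, 0.0851]], [85, [0, 0, 0], [0, 0, 0.0851]], [85, [0, 0, 0], [0, 0, 0.0851]], [85, [0, 0, 0], [0, 0, 0.0851]], [85, [0, 0, 0], [0, 0, 0.0851]], [85, [0, 0, 0], [0, 0, 0.0851]], [85, [0, 0, 0], [0, 0, 0]], [85, [0, 0, 0], [0, 0, 0]]]'

```text
time_s: 3.7
tcp_pos: [600.8, 81.2, 261.1]
eef_rot: [[-0.08, 0.997, 0.0], [0.997, 0.08, -0.0], [-0.0, 0.0, -1.0]]
wrist_force: [-0.3, -0.2, 1.1]
finger_gap: 0.997
finger_force: 0.0
```

```bash
cat >> h.py <<'E'
def hsv(im): return cv2.cvtColor(im,cv2.COLOR_RGB2HSV).astype(int)
E
python3 - <<'E'
from h import *
im,d,K,M=shot("wrist","w1.png"); C=cloud(d,K,M); H=hsv(im); ok=d>0
def rep(n,m):
    P=C[m&ok]
    if len(P)<20: print(n,len(P)); return
    print(n,len(P),P.mean(0).round(1),"med",np.median(P,0).round(1),[np.round(x,1) for x in cv2.minAreaRect(P[:,:2].astype(np.float32))])
z=C[...,2]
yel=(H[...,0]>20)&(H[...,0]<33)&(H[...,1]>150)
rep("handletop",yel&(z>98)&(z<116)&(abs(C[...,0]-615)<60))
near=(abs(C[...,0]-600)<150)&(abs(C[...,1]-60)<200)
blk=H[...,2]<70
rep("griptop",blk&(z>106)&(z<120)&near&(C[...,1]<40))
gr=(H[...,0]>40)&(H[...,0]<90)&(H[...,1]>80)
rep("arm",gr&(z>58)&(z<70)&near)
red=((H[...,0]<12)|(H[...,0]>170))&(H[...,1]>120)
n,lab,st,ce=cv2.connectedComponentsWithStats((red&near).astype(np.uint8))
for i in range(1,n):
    if st[i,4]>60: rep("red%s"%st[i,:4],lab==i)
rep("rails z30",(z>26)&(z<34)&near)
rep("hood",(z>98)&(z<107)&near&(C[...,1]>110))
E
```

```text
handletop 713 [614.6  61.6 106.4] med [614.5  62.1 106.8] [array([609.2,  35.4]), array([78.7, 27.4]), np.float64(77.2)]
griptop 343 [593.8   2.2 110.5] med [593.7   2.3 110.8] [array([593.7,   1.6]), array([18. , 19.2]), np.float64(21.6)]
arm 1811 [584.9   0.9  63.3] med [573.4   2.7  63.3] [array([652.7, -20.9]), array([ 90.8, 261.4]), np.float64(63.1)]
red[320  53  35  40] 968 [604.1 198.8  98. ] med [604.1 199.   98. ] [array([603.7, 198.4]), array([26.6, 26.4]), np.float64(75.0)]
red[319 121  33  26] 688 [607.3 152.5  98. ] med [607.2 152.3  98. ] [array([607. , 153.4]), array([26.2, 19.5]), np.float64(4.6)]
rails z30 4109 [631.   17.8  29.1] med [645.8  38.   29. ] [array([634.5,  30.9]), array([229.1, 341.4]), np.float64(0.2)]
hood 17432 [605.5 186.5  99.9] med [605.8 188.1 100. ] [array([605.4, 185.6]), array([112.5, 122.3]), np.float64(4.4)]
```

View pics/w1.png

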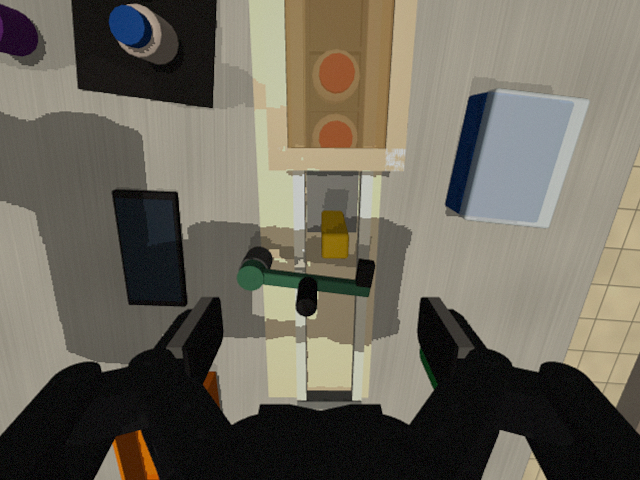

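The wrist view shows the latch grip at (307,295), the handle at (335,235), two red caps at (336,73) and (336,133), and one blue cap on the mat at (130,30). The bay origin is about (615.5,53) with yaw about 4.4°, and the hood, handle and latch all agree with that. Now to grasp the latch grip.

Emit:
drive_tool --steps '[[55, [-0.0391, -0.0066, 0], [0, 0, 0]], [55, [-0.0391, -0.0066, 0], [0, 0, 0]], [55, [0, 0, 0.035], [0, 0, 0]], [55, [0, 0, 0.035], [0, 0, 0]], [55, [0, 0, 0.035], [0, 0, 0]], [55, [0, 0, 0.03], [0, 0, 0]], [55, [0, 0, 0.03], [0, 0, 0]], [15, [0, 0, 0], [0, 0, 0]], [10, [0, 0, 0], [0, 0, 0]], [10, [0, 0, 0], [0, 0, 0]], [10, [0, 0, 0], [0, 0, 0]], [10, [0, 0, 0], [0, 0, 0]]]' --newtons 40

```text
time_s: 4.95
tcp_pos: [594.3, 2.2, 97.4]
eef_rot: [[-0.076, 0.997, 0.002], [0.997, 0.076, -0.0], [-0.0, 0.002, -1.0]]
wrist_force: [-1.3, 0.3, 6.6]
finger_gap: 0.219
finger_force: 40.6
```

Emit:
drive_tool --steps '[[10, [-0.0075, -0.001, 0], [0, 0, 0]], [10, [-0.0073, -0.0019, 0], [0, 0, 0]], [10, [-0.007, -0.0028, 0], [0, 0, 0]], [10, [-0.0066, -0.0036, 0], [0, 0, 0]], [10, [-0.0061, -0.0045, 0], [0, 0, 0]], [10, [-0.0055, -0.0052, 0], [0, 0, 0]], [10, [-0.0048, -0.0058, 0], [0, 0, 0]], [10, [-0.004, -0.0064, 0], [0, 0, 0]], [10, [-0.0032, -0.0068, 0], [0, 0, 0]], [10, [-0.0023, -0.0072, 0], [0, 0, 0]], [10, [-0.0014, -0.0074, 0], [0, 0, 0]], [10, [-0.0004, -0.0075, 0], [0, 0, 0]]]'

```text
time_s: 6.15
tcp_pos: [541.1, -60.2, 97.8]
eef_rot: [[-0.075, 0.997, 0.008], [0.997, 0.075, -0.003], [-0.003, 0.007, -1.0]]
wrist_force: [13.5, -19.7, 5.8]
finger_gap: 0.219
finger_force: 42.0
```

Emit:
drive_tool --steps '[[10, [0, -0.002, 0], [0, 0, 0]], [10, [0, 0, 0], [0, 0, 0]]]'

```text
time_s: 6.35
tcp_pos: [539.2, -60.8, 97.8]
eef_rot: [[-0.076, 0.997, 0.008], [0.997, 0.076, -0.003], [-0.004, 0.007, -1.0]]
wrist_force: [9.4, -19.2, 1.4]
finger_gap: 0.219
finger_force: 41.5
```

Emit:
drive_tool --steps '[[10, [-0.002, -0.0025, 0], [0, 0, 0]], [10, [0, 0, 0], [0, 0, 0]]]'

```text
time_s: 6.55
tcp_pos: [538.9, -61.2, 97.9]
eef_rot: [[-0.075, 0.997, 0.011], [0.997, 0.075, -0.001], [-0.002, 0.011, -1.0]]
wrist_force: [25.0, 5.6, -7.6]
finger_gap: 0.221
finger_force: 41.3
```

Emit:
drive_tool --steps '[[10, [0, 0.004, 0], [0, 0, 0]], [10, [0, 0, 0], [0, 0, 0]]]'

```text
time_s: 6.75
tcp_pos: [539.5, -61.1, 97.6]
eef_rot: [[-0.076, 0.997, 0.004], [0.997, 0.076, -0.002], [-0.002, 0.004, -1.0]]
wrist_force: [1.3, -4.3, 13.1]
finger_gap: 0.218
finger_force: 42.8
```

Emit:
drive_tool --steps '[[60, [0, 0, 0], [0, 0, 0]], [60, [0, 0, 0], [0, 0, 0]], [60, [0, 0, 0], [0, 0, 0]], [60, [0, 0, 0], [0, 0, 0]], [60, [0, 0, -0.04], [0, 0, 0]], [60, [0, 0, -0.04], [0, 0, 0]], [60, [0.038, 0.028, 0], [0, 0, 0]], [60, [0.038, 0.028, 0], [0, 0, 0]], [60, [0.039, 0.028, 0], [0, 0, 0]], [60, [0, 0, 0], [0, 0, 0]], [60, [0, 0, 0], [0, 0, 0]]]'

```text
time_s: 7.85
tcp_pos: [612.5, 61.6, 175.7]
eef_rot: [[-0.078, 0.997, -0.001], [0.997, 0.078, -0.0], [-0.0, -0.001, -1.0]]
wrist_force: [-0.1, -0.2, -0.2]
finger_gap: 0.702
finger_force: 0.0
```

```bash
python3 - <<'E'
from h import *
s=get_state(); print(s["tcp_pos"],s["wrist_force"])
im,d,K,M=shot("wrist","w2.png"); C=cloud(d,K,M); H=hsv(im); ok=d>0; z=C[...,2]
near=(abs(C[...,0]-600)<150)&(abs(C[...,1]-60)<250)
yel=(H[...,0]>20)&(H[...,0]<33)&(H[...,1]>150)
P=C[yel&(z>100)&(z<116)&ok&near&(abs(C[...,1]-60)<30)]; print("handle",len(P),P.mean(0),P.min(0),P.max(0))
im,d,K,M=shot("scene"); C=cloud(d,K,M);H=hsv(im)
cv2.imwrite("pics/s2.png",cv2.cvtColor(cv2.resize(im[150:380,200:500],None,fx=2.4,fy=2.4),cv2.COLOR_RGB2BGR))
E
```

```text
[612.45421788  61.60820754 175.66791171] [-0.07511342 -0.15396539 -0.18661923]
handle 1413 [614.81140458  61.75187603 106.45260359] [602.92821167  48.16783698 100.0298151 ] [627.31944656  72.76741484 109.16010709]
```

View pics/s2.png

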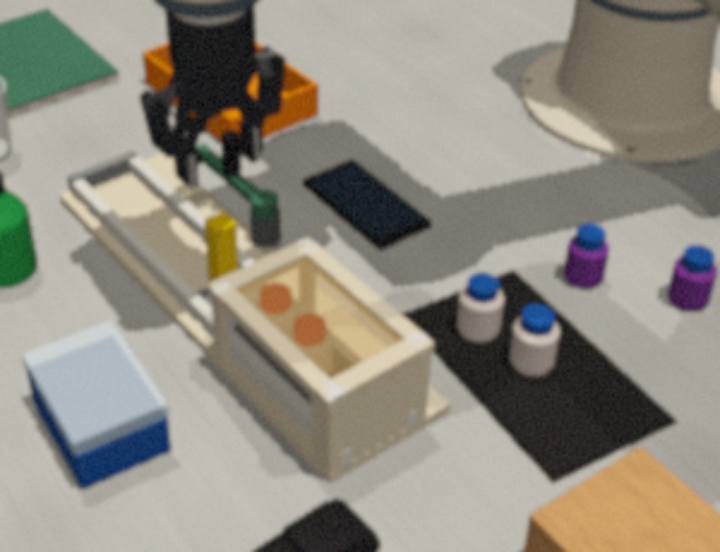

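The scene view shows the latch arm open beside the channel (crop 230,180), the handle at (220,240), and two white blue-capped bottles on the mat at (480,305) and (535,340), with the purple ones apart from them. Now I grip the handle and draw the rack out.

Emit:
drive_tool --steps '[[60, [0, 0.0022, 0.03], [0, 0, 0]], [60, [0, 0, 0.03], [0, 0, 0]], [60, [0, 0, 0.03], [0, 0, 0]], [60, [0, 0, 0], [0, 0, 0]], [20, [0, 0, 0], [0, 0, 0]], [15, [0, 0, 0], [0, 0, 0]], [15, [0, 0, 0], [0, 0, 0]], [15, [0, 0, 0], [0, 0, 0]], [15, [0, 0, 0], [0, 0, 0]], [15, [0, 0, 0], [0, 0, 0]]]' --newtons 40

```text
time_s: 8.95
tcp_pos: [615.6, 60.6, 87.9]
eef_rot: [[-0.076, 0.997, 0.003], [0.997, 0.076, -0.0], [-0.001, 0.003, -1.0]]
wrist_force: [-1.5, -2.8, 6.8]
finger_gap: 0.278
finger_force: 40.0
```

Emit:
drive_tool --steps '[[15, [-0.005, 0, 0], [0, 0, 0]], [15, [-0.009, 0, 0], [0, 0, 0]], [15, [-0.012, 0, 0], [0, 0, 0]], [15, [-0.012, 0, 0], [0, 0, 0]]]'

```text
time_s: 9.35
tcp_pos: [618.5, 23.5, 88.0]
eef_rot: [[-0.076, 0.997, 0.003], [0.997, 0.076, 0.001], [0.001, 0.003, -1.0]]
wrist_force: [-1.0, 6.0, 5.9]
finger_gap: 0.272
finger_force: 42.4
```

Emit:
drive_tool --steps '[[15, [-0.016, 0, 0], [0, 0, 0]], [15, [-0.018, 0, 0], [0, 0, 0]], [15, [-0.018, 0, 0], [0, 0, 0]], [15, [-0.018, 0, 0], [0, 0, 0]], [15, [-0.018, 0, 0], [0, 0, 0]], [15, [-0.018, 0, 0], [0, 0, 0]], [15, [-0.018, 0, 0], [0, 0, 0]], [15, [-0.018, 0, 0], [0, 0, 0]], [15, [-0.016, 0, 0], [0, 0, 0]], [15, [-0.012, 0, 0], [0, 0, 0]], [15, [-0.006, 0, 0], [0, 0, 0]], [15, [0, 0, 0], [0, 0, 0]]]'

```text
time_s: 10.55
tcp_pos: [631.7, -153.4, 87.8]
eef_rot: [[-0.075, 0.997, 0.002], [0.997, 0.075, -0.0], [-0.001, 0.002, -1.0]]
wrist_force: [-1.2, 1.6, 5.7]
finger_gap: 0.277
finger_force: 42.5
```

Emit:
drive_tool --steps '[[60, [0, 0, 0], [0, 0, 0]], [60, [0, 0, 0], [0, 0, 0]], [60, [0, 0, 0], [0, 0, 0]], [60, [0, 0, -0.04], [0, 0, 0]], [60, [0.02, 0, -0.04], [0, 0, 0]], [60, [0.04, 0, -0.02], [0, 0, 0]], [60, [0.04, 0, 0], [0, 0, 0]], [60, [0, 0, 0], [0, 0, 0]], [60, [0, 0, 0], [0, 0, 0]]]'

```text
time_s: 11.45
tcp_pos: [623.3, -51.9, 186.3]
eef_rot: [[-0.078, 0.997, 0.0], [0.997, 0.078, -0.0], [-0.0, 0.0, -1.0]]
wrist_force: [-0.0, -1.4, 0.3]
finger_gap: 0.702
finger_force: 0.0
```

```bash
cat >> h.py <<'E'
def caps(im,C,ok,zr,cond=None):
    H=hsv(im); out=[]
    for nm,m in(("red",((H[...,0]<12)|(H[...,0]>170))&(H[...,1]>110)),("blue",(H[...,0]>100)&(H[...,0]<125)&(H[...,1]>120))):
        z=C[...,2]; m=m&ok&(z>zr[0])&(z<zr[1])
        n,lab,st,ce=cv2.connectedComponentsWithStats(m.astype(np.uint8))
        for i in range(1,n):
            if st[i,4]<40: continue
            P=C[lab==i]; zt=np.percentile(P[:,2],90); T=P[P[:,2]>zt-3]
            c,r=cv2.minEnclosingCircle(T[:,:2].astype(np.float32))
            out.append((nm,st[i,:5].tolist(),T.mean(0).round(1).tolist(),np.round(c,1).tolist(),round(r,1),round(zt,1)))
    return out
E
python3 - <<'E'
from h import *
s=get_state(); print(s["tcp_pos"],s["wrist_force"])
im,d,K,M=shot("wrist","w3.png"); C=cloud(d,K,M); 
for c in caps(im,C,d>0,(40,100)): print(c)
H=hsv(im);z=C[...,2]
yel=(H[...,0]>20)&(H[...,0]<33)&(H[...,1]>150)
P=C[yel&(z>100)&(z<116)&(d>0)]; print("handle",len(P),P.mean(0),P.min(0),P.max(0))
E
```

```text
[623.32015365 -51.93802442 186.32977035] [-0.03830278 -1.36511467  0.30232095]
('red', [300, 150, 44, 45, 1508], [620.0, -4.5, 79.1], [620.0, -4.8], 14.9, np.float64(79.9))
('red', [300, 217, 41, 43, 1369], [622.6, -52.4, 79.0], [622.6, -52.9], 15.0, np.float64(79.8))
('blue', [503, 0, 17, 58, 205], [744.4, 99.9, 42.4], [746.5, 99.8], 17.5, np.float64(43.6))
handle 1014 [ 631.13255766 -141.12870992  106.26562887] [ 535.22016287 -157.67183586  100.03245996] [779.93728363 -46.58566893 115.89070203]
```

View pics/w3.png

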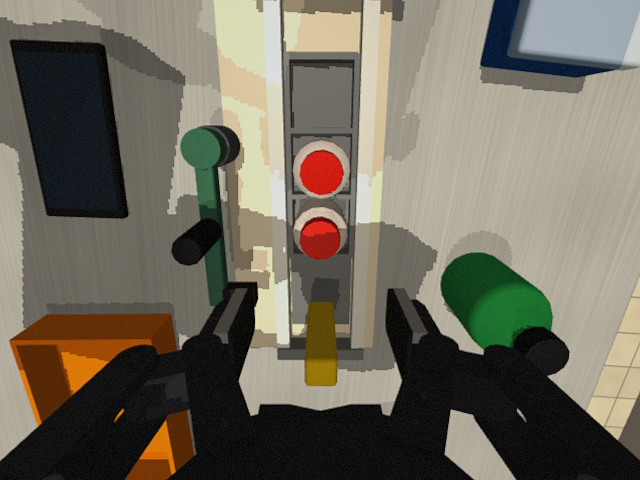

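```bash
python3 - <<'E'
from h import *
im,d,K,M=shot("wrist"); C=cloud(d,K,M); H=hsv(im);z=C[...,2];ok=d>0
yel=(H[...,0]>20)&(H[...,0]<33)&(H[...,1]>150)
m=yel&(z>100)&(z<112)&ok&(abs(C[...,0]-631)<25)&(C[...,1]<-100)
P=C[m]; print("handle",len(P),np.median(P,0),np.percentile(P,[2,98],axis=0))
q=(abs(C[...,0]-625)<60)&ok
# rack walls height ~36
ex=np.array([.9971,.0767]);ey=np.array([-.0767,.9971]);B=(C[...,:2]-[615.5,51])
bx=B@ex;by=B@ey
for zz in(30,36):
    m=ok&(abs(z-zz+1)<2)&(abs(bx)<50)&(by>-250)&(by<60); print(zz,m.sum(),np.percentile(bx[m],[1,50,99]),np.percentile(by[m],[1,99]))
m=ok&(abs(z-35)<3)&(abs(bx)<10)&(by<60)
h=np.histogram(by[m],bins=np.arange(-240,60,4)); print([(int(a),int(b)) for a,b in zip(h[1],h[0]) if b>3])
im,d,K,M=shot("top"); C=cloud(d,K,M)
for c in caps(im,C,d>0,(40,100)): print(c)
im,d,K,M=shot("scene"); C=cloud(d,K,M)
for c in caps(im,C,d>0,(40,100)): print(c)
E
```

```text
handle 992 [ 630.34651888 -141.64133713  106.58920388] [[ 619.21632309 -155.17931064  100.83472677]
 [ 641.45948255 -132.66881048  107.96608175]]
30 10947 [-42.0095478   -2.40507285  41.57028894] [-238.87125422   57.19013327]
36 3320 [-27.82609132  -0.3674113   27.96293068] [-184.6388735    24.59801347]
[(-188, 76), (-136, 9), (-88, 19), (-84, 65), (-40, 4), (-32, 104), (-28, 26), (20, 145), (24, 35)]
('red', [328, 191, 7, 11, 55], [618.1, -10.8, 84.1], [618.1, -6.9], 13.0, np.float64(84.4))
('red', [37, 226, 12, 8, 62], [531.3, 802.9, 95.9], [530.0, 804.4], 7.1, np.float64(94.4))
('red', [388, 247, 6, 22, 52], [446.2, -178.6, 48.8], [446.0, -178.8], 30.5, np.float64(49.1))
('blue', [19, 266, 55, 101, 1375], [283.1, 790.0, 96.1], [291.0, 788.9], 145.2, np.float64(94.7))
('blue', [216, 334, 9, 11, 81], [220.4, 300.4, 63.4], [221.1, 302.5], 14.3, np.float64(63.9))
('red', [262, 225, 11, 10, 93], [625.0, -49.7, 80.9], [624.3, -50.0], 14.0, np.float64(81.9))
('red', [271, 234, 13, 11, 105], [621.0, -2.2, 80.7], [621.6, -2.9], 15.1, np.float64(81.9))
('blue', [276, 30, 14, 6, 43], [-201.3, -1527.4, 98.2], [-205.2, -1523.3], 43.1, np.float64(98.7))
('blue', [115, 38, 100, 33, 1213], [399.2, -1552.2, 95.4], [371.5, -1711.8], 262.9, np.float64(93.8))
('blue', [440, 244, 12, 10, 94], [288.5, 224.8, 60.5], [288.4, 224.4], 13.4, np.float64(61.7))
('blue', [485, 253, 12, 10, 103], [225.2, 306.4, 60.7], [225.0, 307.3], 13.0, np.float64(62.0))
('blue', [395, 264, 13, 11, 104], [428.5, 228.7, 63.5], [428.4, 227.7], 15.2, np.float64(64.5))
('blue', [418, 277, 13, 12, 131], [413.3, 289.1, 63.7], [413.8, 289.8], 16.1, np.float64(64.8))
('blue', [231, 325, 38, 17, 59], [790.5, 201.5, 43.3], [792.0, 200.9], 39.8, np.float64(44.5))
```

The wrist view shows the rack out, with red caps in pocket 1 at (321,172) and pocket 0 at (320,238). Pocket 2 at (322,95) is empty, and the latch is open at (208,220). The rack origin is at bay y of about -90, clear of the hood. I pick spent bottle 0 next.

Emit:
drive_tool --steps '[[60, [-0.001, 0, 0.04], [0, 0, 0]], [60, [0, 0, 0.04], [0, 0, 0]], [60, [0, 0, 0.03], [0, 0, 0]], [60, [0, 0, 0.019], [0, 0, 0]], [60, [0, 0, 0], [0, 0, 0]], [35, [0, 0, 0], [0, 0, 0]], [30, [0, 0, 0], [0, 0, 0]], [30, [0, 0, 0], [0, 0, 0]], [30, [0, 0, 0], [0, 0, 0]], [30, [0, 0, 0], [0, 0, 0]]]' --newtons 30

```text
time_s: 12.65
tcp_pos: [624.0, -54.0, 58.0]
eef_rot: [[-0.076, 0.997, 0.002], [0.997, 0.076, -0.0], [-0.001, 0.002, -1.0]]
wrist_force: [-0.2, -1.0, 7.8]
finger_gap: 0.477
finger_force: 31.0
```

Emit:
drive_tool --steps '[[30, [0, 0, -0.02], [0, 0, 0]], [30, [0, 0, -0.03], [0, 0, 0]], [30, [0, 0, -0.035], [0, 0, 0]], [30, [0, 0, -0.035], [0, 0, 0]], [30, [0, 0, 0], [0, 0, 0]]]'

```text
time_s: 13.15
tcp_pos: [625.7, -54.1, 182.2]
eef_rot: [[-0.076, 0.997, 0.008], [0.997, 0.076, -0.001], [-0.002, 0.008, -1.0]]
wrist_force: [1.1, 0.0, -0.4]
finger_gap: 0.481
finger_force: 30.7
```

Emit:
drive_tool --steps '[[30, [-0.025, -0.031, 0], [0, 0, 0]], [30, [-0.025, -0.031, 0], [0, 0, 0]], [30, [-0.025, -0.031, 0], [0, 0, 0]], [30, [-0.025, -0.031, 0], [0, 0, 0]], [30, [-0.025, -0.031, 0], [0, 0, 0]], [30, [-0.025, -0.031, 0], [0, 0, 0]], [30, [-0.025, -0.031, 0], [0, 0, 0]], [30, [0, 0, 0], [0, 0, 0]]]'

```text
time_s: 13.95
tcp_pos: [417.4, -246.8, 177.0]
eef_rot: [[-0.073, 0.997, -0.001], [0.997, 0.073, -0.0], [0.0, -0.001, -1.0]]
wrist_force: [0.2, 0.5, 0.2]
finger_gap: 0.474
finger_force: 30.8
```

```bash
python3 - <<'E'
from h import *
s=get_state(); print(s["tcp_pos"],s["finger_gap"])
im,d,K,M=shot("wrist","w4.png"); C=cloud(d,K,M); H=hsv(im);z=C[...,2];ok=d>0
org=(H[...,0]>8)&(H[...,0]<20)&(H[...,1]>180)
for lo,hi in((40,50),(1,12)):
    m=org&(z>lo)&(z<hi)&ok&(abs(C[...,0]-420)<110)&(abs(C[...,1]+283)<150); P=C[m]; print(len(P),np.percentile(P,[1,99],axis=0).round(1),cv2.minAreaRect(P[:,:2].astype(np.float32)))
E
```

```text
[ 417.44481356 -246.8256783   176.97458771] 0.4740741803845549
3677 [[ 349.4 -377.4   40.4]
 [ 485.7 -173.3   45.6]] ((420.6425476074219, -276.99371337890625), (129.91094970703125, 201.09068298339844), 4.914975643157959)
16469 [[ 355.7 -310.9    2.4]
 [ 480.  -182.9    9.7]] ((420.51763916015625, -277.5401611328125), (120.8628921508789, 188.4859619140625), 5.011956214904785)
```

View pics/w4.png

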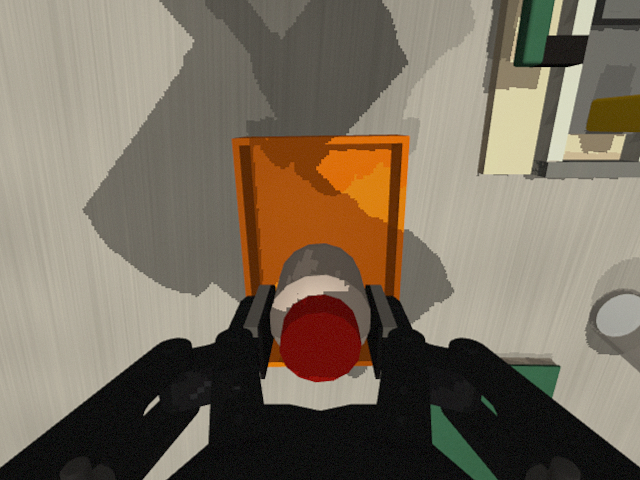

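The bin is directly below at (320,230), with its centre at (420.6,-277) and yaw 5°, and the red bottle is held at (320,330). I lower it and release, then return for spent bottle 1.

Emit:
drive_tool --steps '[[30, [0.007, 0, 0.04], [0, 0, 0]], [30, [0, 0, 0.04], [0, 0, 0]], [30, [0, 0, 0.03], [0, 0, 0]], [30, [0, 0, 0.02], [0, 0, 0]], [30, [0, 0, 0], [0, 0, 0]], [58, [0, 0, 0], [0, 0, 0]], [58, [0, 0, 0], [0, 0, 0]], [58, [0, 0, 0], [0, 0, 0]], [58, [0, 0, -0.03], [0, 0, 0]], [58, [0, 0, -0.05], [0, 0, 0]], [60, [0, 0, -0.05], [0, 0, 0]], [60, [0, 0, 0], [0, 0, 0]]]'

```text
time_s: 15.2
tcp_pos: [422.1, -239.3, 183.4]
eef_rot: [[-0.076, 0.997, 0.008], [0.997, 0.076, -0.006], [-0.007, 0.008, -1.0]]
wrist_force: [-0.2, 0.5, -0.4]
finger_gap: 0.703
finger_force: 0.0
```

Emit:
drive_tool --steps '[[60, [0.0273, 0.0275, 0], [0, 0, 0]], [60, [0.0273, 0.0275, 0], [0, 0, 0]], [60, [0.0273, 0.0275, 0], [0, 0, 0]], [60, [0.0273, 0.0275, 0], [0, 0, 0]], [60, [0.0273, 0.0275, 0], [0, 0, 0]], [60, [0.0273, 0.0275, 0], [0, 0, 0]], [60, [0.0273, 0.0275, 0], [0, 0, 0]], [60, [0.0273, 0.0275, 0], [0, 0, 0]], [60, [0, 0, 0], [0, 0, 0]], [60, [0, 0, 0], [0, 0, 0]]]'

```text
time_s: 16.2
tcp_pos: [622.7, -2.6, 177.3]
eef_rot: [[-0.077, 0.997, 0.0], [0.997, 0.077, -0.0], [-0.0, 0.0, -1.0]]
wrist_force: [-0.1, -1.1, -0.0]
finger_gap: 0.698
finger_force: 0.0
```

```bash
python3 - <<'E'
from h import *
im,d,K,M=shot("wrist"); C=cloud(d,K,M)
for c in caps(im,C,d>0,(40,100)): print(c)
im,d,K,M=shot("top"); C=cloud(d,K,M)
for c in caps(im,C,d>0,(30,110)): print(c)
E
```

```text
('red', [296, 221, 42, 44, 1465], [619.8, -4.1, 79.0], [620.0, -4.6], 15.0, np.float64(79.8))
('blue', [495, 0, 34, 129, 451], [745.0, 125.1, 42.5], [745.6, 123.4], 40.4, np.float64(43.8))
('red', [33, 225, 16, 9, 78], [529.3, 805.1, 106.7], [531.0, 808.0], 9.2, np.float64(104.7))
('red', [389, 256, 6, 37, 89], [402.3, -181.6, 49.0], [401.8, -179.6], 48.7, np.float64(49.3))
('red', [406, 261, 12, 11, 94], [418.6, -235.3, 69.5], [419.1, -235.8], 14.2, np.float64(70.0))
('blue', [16, 260, 59, 107, 1770], [285.5, 791.4, 104.5], [299.2, 784.9], 154.2, np.float64(102.2))
```

Emit:
drive_tool --steps '[[60, [-0.0025, -0.002, 0.04], [0, 0, 0]], [60, [0, 0, 0.035], [0, 0, 0]], [60, [0, 0, 0.03], [0, 0, 0]], [60, [0, 0, 0.015], [0, 0, 0]], [60, [0, 0, 0], [0, 0, 0]], [35, [0, 0, 0], [0, 0, 0]], [30, [0, 0, 0], [0, 0, 0]], [30, [0, 0, 0], [0, 0, 0]], [30, [0, 0, 0], [0, 0, 0]], [30, [0, 0, 0], [0, 0, 0]]]'

```text
time_s: 17.3
tcp_pos: [621.7, -6.1, 58.7]
eef_rot: [[-0.076, 0.997, 0.003], [0.997, 0.076, -0.0], [-0.001, 0.003, -1.0]]
wrist_force: [-1.3, -1.4, 8.9]
finger_gap: 0.477
finger_force: 31.1
```

Emit:
drive_tool --steps '[[30, [0, 0, -0.02], [0, 0, 0]], [30, [0, 0, -0.03], [0, 0, 0]], [30, [0, 0, -0.035], [0, 0, 0]], [30, [0, 0, -0.035], [0, 0, 0]], [30, [0, 0, 0], [0, 0, 0]]]'

```text
time_s: 17.8
tcp_pos: [623.3, -6.1, 182.7]
eef_rot: [[-0.076, 0.997, 0.009], [0.997, 0.076, -0.001], [-0.002, 0.009, -1.0]]
wrist_force: [0.0, -0.7, -0.6]
finger_gap: 0.482
finger_force: 30.7
```

Emit:
drive_tool --steps '[[30, [-0.032, -0.0245, 0], [0, 0, 0]], [30, [-0.032, -0.0245, 0], [0, 0, 0]], [30, [-0.032, -0.0245, 0], [0, 0, 0]], [30, [-0.032, -0.0245, 0], [0, 0, 0]], [30, [-0.032, -0.0245, 0], [0, 0, 0]], [30, [-0.032, -0.0245, 0], [0, 0, 0]], [30, [-0.032, -0.0245, 0], [0, 0, 0]], [30, [-0.032, -0.0245, 0], [0, 0, 0]], [30, [-0.032, -0.0245, 0], [0, 0, 0]], [30, [0, 0, 0], [0, 0, 0]], [30, [0, 0, 0], [0, 0, 0]]]'

```text
time_s: 18.9
tcp_pos: [422.4, -310.4, 177.3]
eef_rot: [[-0.074, 0.997, 0.0], [0.997, 0.074, -0.0], [-0.0, 0.0, -1.0]]
wrist_force: [-0.9, 1.3, -0.6]
finger_gap: 0.481
finger_force: 30.7
```

Emit:
drive_tool --steps '[[30, [0, 0, 0.04], [0, 0, 0]], [30, [0, 0, 0.04], [0, 0, 0]], [30, [0, 0, 0.03], [0, 0, 0]], [30, [0, 0, 0.02], [0, 0, 0]], [30, [0, 0, 0], [0, 0, 0]], [58, [0, 0, 0], [0, 0, 0]], [58, [0, 0, 0], [0, 0, 0]], [58, [0, 0, 0], [0, 0, 0]], [58, [0, 0, -0.03], [0, 0, 0]], [58, [0, 0, -0.05], [0, 0, 0]], [60, [0, 0, -0.05], [0, 0, 0]], [60, [0, 0, -0.04], [0, 0, 0]]]'

```text
time_s: 20.1
tcp_pos: [422.9, -309.9, 220.8]
eef_rot: [[-0.076, 0.997, 0.002], [0.997, 0.076, -0.002], [-0.002, 0.002, -1.0]]
wrist_force: [1.4, 0.7, -1.1]
finger_gap: 0.706
finger_force: 0.0
```

Emit:
drive_tool --steps '[[60, [0.042, 0.003, 0], [0, 0, 0]], [60, [0.042, 0.003, 0], [0, 0, 0]], [60, [0.042, 0.003, 0], [0, 0, 0]], [60, [0.042, 0.003, 0], [0, 0, 0]], [60, [0.042, 0.003, 0], [0, 0, 0]], [60, [0.042, 0.003, 0], [0, 0, 0]], [60, [0.042, 0.003, 0], [0, 0, 0]]]'

```text
time_s: 20.8
tcp_pos: [421.2, -13.5, 218.0]
eef_rot: [[-0.076, 0.997, 0.002], [0.997, 0.076, -0.0], [-0.0, 0.002, -1.0]]
wrist_force: [0.7, 0.1, -0.2]
finger_gap: 0.705
finger_force: 0.0
```

Emit:
drive_tool --steps '[[60, [0.042, 0.003, 0], [0, 0, 0]], [60, [0.042, 0.003, 0], [0, 0, 0]], [60, [0.042, 0.003, 0], [0, 0, 0]], [60, [0.042, 0.003, 0], [0, 0, 0]], [60, [0.042, 0.003, 0], [0, 0, 0]], [60, [0.042, 0.003, 0], [0, 0, 0]], [60, [0.042, 0.003, 0], [0, 0, 0]], [60, [0, 0, 0], [0, 0, 0]], [60, [0, 0, 0], [0, 0, 0]]]'

```text
time_s: 21.7
tcp_pos: [419.7, 280.4, 217.6]
eef_rot: [[-0.078, 0.997, 0.001], [0.997, 0.078, 0.0], [0.0, 0.001, -1.0]]
wrist_force: [-0.6, -0.7, 1.1]
finger_gap: 0.706
finger_force: 0.0
```

```bash
python3 - <<'E'
from h import *
im,d,K,M=shot("wrist","w5.png"); C=cloud(d,K,M)
for c in caps(im,C,d>0,(40,100)): print(c)
im,d,K,M=shot("top"); C=cloud(d,K,M)
for c in caps(im,C,d>0,(30,110)): print(c)
E
```

```text
('blue', [66, 156, 45, 37, 1275], [221.9, 304.6, 59.1], [221.3, 304.4], 15.1, np.float64(60.0))
('blue', [296, 193, 34, 35, 934], [412.3, 289.0, 62.0], [412.2, 288.8], 14.8, np.float64(62.9))
('blue', [152, 252, 37, 34, 945], [285.8, 223.2, 59.0], [285.5, 222.6], 15.2, np.float64(59.8))
('blue', [308, 260, 31, 35, 860], [426.1, 226.8, 62.0], [426.1, 226.0], 15.1, np.float64(62.8))
('blue', [597, 315, 43, 95, 491], [745.4, 145.9, 42.5], [746.5, 142.9], 59.0, np.float64(43.8))
('red', [33, 225, 16, 9, 78], [529.5, 804.5, 105.6], [530.1, 806.9], 7.8, np.float64(103.4))
('red', [406, 261, 12, 11, 94], [419.1, -237.7, 68.8], [420.0, -237.0], 14.5, np.float64(69.7))
('red', [431, 260, 12, 11, 96], [422.1, -308.2, 70.1], [422.0, -307.2], 14.5, np.float64(70.3))
('blue', [244, 261, 10, 9, 71], [428.6, 226.1, 67.9], [427.0, 225.0], 12.9, np.float64(68.5))
('blue', [17, 267, 59, 100, 1718], [282.8, 792.9, 105.5], [287.2, 790.4], 139.7, np.float64(103.8))
```

View pics/w5.png

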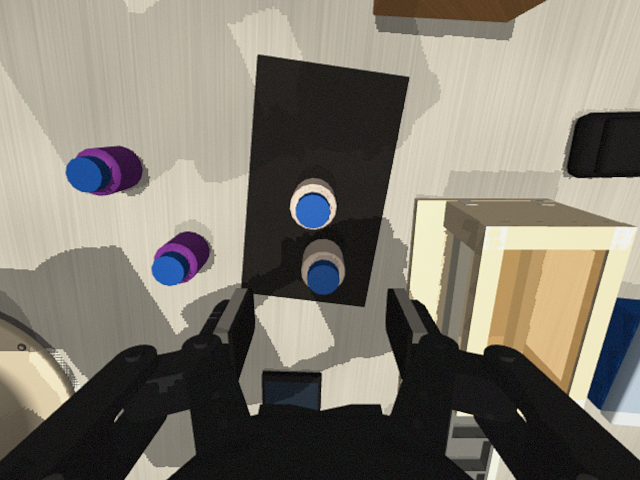

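Mat view: two white blue-capped bottles at (313,208) and (323,275), the only ones on the mat. The purple look-alikes are off it at (90,172) and (172,267). Both spent bottles stand in the bin. I pick the nearer fresh bottle at (426.5,226.5).

Emit:
drive_tool --steps '[[60, [-0.0275, 0.0015, 0.02], [0, 0, 0]], [60, [-0.0275, 0.0015, 0.02], [0, 0, 0]], [60, [0, 0, 0.04], [0, 0, 0]], [60, [0, 0, 0.04], [0, 0, 0]], [60, [0, 0, 0.035], [0, 0, 0]], [60, [0, 0, 0.021], [0, 0, 0]], [60, [0, 0, 0], [0, 0, 0]], [35, [0, 0, 0], [0, 0, 0]], [30, [0, 0, 0], [0, 0, 0]], [30, [0, 0, 0], [0, 0, 0]], [30, [0, 0, 0], [0, 0, 0]], [30, [0, 0, 0], [0, 0, 0]]]' --newtons 35

```text
time_s: 23.0
tcp_pos: [428.0, 225.2, 42.3]
eef_rot: [[-0.076, 0.997, 0.002], [0.997, 0.076, 0.001], [0.0, 0.002, -1.0]]
wrist_force: [-0.7, -3.0, 12.9]
finger_gap: 0.476
finger_force: 36.8
```

Emit:
drive_tool --steps '[[30, [0, 0, -0.02], [0, 0, 0]], [30, [0, 0, -0.04], [0, 0, 0]], [30, [0, 0, -0.05], [0, 0, 0]], [30, [0, 0, -0.05], [0, 0, 0]], [30, [0, 0, 0], [0, 0, 0]]]'

```text
time_s: 23.5
tcp_pos: [429.7, 226.1, 207.4]
eef_rot: [[-0.076, 0.997, 0.01], [0.997, 0.076, 0.004], [0.003, 0.01, -1.0]]
wrist_force: [0.3, -0.4, -2.4]
finger_gap: 0.48
finger_force: 36.2
```

```bash
python3 - <<'E'
from h import *
im,d,K,M=shot("scene"); C=cloud(d,K,M)
for c in caps(im,C,d>0,(40,120)): print(c)
im,d,K,M=shot("wrist"); C=cloud(d,K,M)
for c in caps(im,C,d>0,(40,250)): print(c)
E
```

```text
('red', [284, 166, 11, 8, 66], [424.2, -303.6, 66.2], [423.5, -303.4], 15.2, np.float64(67.2))
('red', [296, 175, 12, 9, 73], [421.0, -234.5, 65.7], [422.7, -234.4], 18.7, np.float64(67.0))
('blue', [114, 23, 191, 47, 3141], [180.3, -1540.8, 114.5], [105.2, -1716.0], 482.7, np.float64(112.1))
('blue', [440, 243, 12, 11, 106], [288.1, 224.4, 60.7], [287.2, 223.7], 15.2, np.float64(61.6))
('blue', [485, 253, 12, 10, 101], [225.0, 306.3, 60.9], [224.1, 306.6], 13.5, np.float64(62.2))
('blue', [418, 277, 13, 12, 129], [414.2, 289.0, 64.0], [414.3, 288.7], 15.5, np.float64(65.3))
('blue', [28, 82, 52, 43, 1722], [221.9, 304.4, 59.1], [221.7, 303.7], 15.3, np.float64(59.9))
('blue', [286, 126, 38, 39, 1145], [412.5, 288.4, 62.1], [412.6, 288.1], 14.5, np.float64(63.0))
('blue', [127, 196, 42, 38, 1194], [286.0, 223.0, 59.1], [285.3, 222.9], 15.1, np.float64(59.9))
('blue', [280, 293, 80, 86, 5450], [427.9, 228.2, 224.3], [427.9, 227.3], 15.5, np.float64(225.0))
('blue', [614, 314, 26, 61, 320], [744.7, 118.6, 42.4], [744.5, 118.8], 34.9, np.float64(43.6))
```

Emit:
drive_tool --steps '[[30, [-0.0324, 0.019, 0], [0, 0, 0]], [30, [-0.0324, 0.019, 0], [0, 0, 0]], [30, [-0.0324, 0.019, 0], [0, 0, 0]], [30, [-0.0324, 0.019, 0], [0, 0, 0]], [30, [-0.0324, 0.019, 0], [0, 0, 0]], [30, [-0.0324, 0.019, 0], [0, 0, 0]], [30, [-0.0324, 0.019, 0], [0, 0, 0]], [30, [-0.0324, 0.019, 0], [0, 0, 0]], [30, [-0.0324, 0.019, 0], [0, 0, 0]], [30, [0, 0, 0], [0, 0, 0]], [30, [0, 0, 0], [0, 0, 0]], [30, [0, 0, 0], [0, 0, 0]]]'

```text
time_s: 24.8
tcp_pos: [618.9, -52.0, 200.1]
eef_rot: [[-0.076, 0.997, -0.002], [0.997, 0.076, 0.001], [0.001, -0.002, -1.0]]
wrist_force: [0.1, 0.2, -0.3]
finger_gap: 0.473
finger_force: 36.1
```

```bash
cat > rk.py <<'E'
from h import *
im,d,K,M=shot("wrist","w%d.png"%np.random.randint(1000,9999)); C=cloud(d,K,M); z=C[...,2]; ok=d>0
s=get_state(); print(s["tcp_pos"])
o=np.array([615.5,52.]);ex=np.array([.9971,.0767]);ey=np.array([-.0767,.9971])
B=C[...,:2]-o; bx=B@ex; by=B@ey
for nm,m in(("x profile, wall strips",None),):
    for lo,hi in((-20,20),):
        wall=ok&(abs(z-34.5)<2.5)&(abs(bx)<18)
        h,e=np.histogram(by[wall],bins=np.arange(-230,60,2)); print("wall y:",[(int(a),int(b)) for a,b in zip(e,h) if b>8])
        fl=ok&(abs(z-18.5)<2.5)&(abs(bx)<18)
        h,e=np.histogram(by[fl],bins=np.arange(-230,60,2)); print("floor y:",[(int(a),int(b)) for a,b in zip(e,h) if b>8])
        fl=ok&(abs(z-18.5)<2.5)&(abs(bx)<40)&(by>-80)
        print("floor bx",np.percentile(bx[fl],[0.5,50,99.5]).round(1))
        w=ok&(abs(z-34.5)<2)&(abs(bx)<34)&(by>-130)&(by<40)
        print("wall bx",np.percentile(bx[w],[0.5,50,99.5]).round(1),np.percentile(by[w],[.3,99.7]).round(1))
for c in caps(im,C,ok,(40,300)): print(c)
E
python3 rk.py
```

```text
[618.99691714 -51.83530987 200.41083411]
wall y: [(-84, 82), (-82, 84), (-80, 41), (-32, 83), (-30, 132), (20, 159), (22, 132), (24, 14)]
floor y: [(-132, 67), (-130, 75), (-128, 74), (-126, 75), (-124, 77), (-122, 74), (-120, 77), (-118, 77), (-116, 76), (-114, 77), (-112, 76), (-110, 86), (-108, 80), (-106, 88), (-104, 87), (-102, 78), (-100, 80), (-98, 78), (-96, 82), (-94, 77), (-92, 93), (-90, 93), (-88, 43), (-80, 106), (-78, 89), (-76, 78), (-74, 79), (-72, 92), (-70, 106), (-68, 80), (-66, 80), (-64, 107), (-62, 98), (-60, 82), (-58, 84), (-56, 118), (-54, 82), (-52, 82), (-50, 121), (-48, 82), (-46, 83), (-44, 119), (-42, 81), (-40, 114), (-38, 90), (-36, 82), (-34, 121), (-28, 84), (-26, 115), (-24, 93), (-22, 88), (-20, 124), (-18, 89), (-16, 123), (-14, 99), (-12, 114), (-10, 120), (-8, 93), (-6, 127), (-4, 87), (-2, 127), (0, 94), (2, 121), (4, 123), (6, 89), (8, 129), (10, 116), (12, 101), (14, 128), (16, 121), (18, 103), (20, 39), (26, 48), (28, 39)]
floor bx [-30.1   0.   30. ]
wall bx [-27.9   0.1  28. ] [-129.2   24.1]
('red', [81, 375, 33, 28, 431], [559.9, -45.2, 252.9], [559.9, -45.4], 2.0, np.float64(250.6))
('blue', [500, 0, 17, 61, 196], [744.4, 101.9, 42.4], [745.5, 102.1], 19.6, np.float64(43.7))
('blue', [280, 293, 80, 86, 5412], [618.3, -49.4, 219.8], [618.4, -50.5], 15.3, np.float64(220.4))
```

Emit:
drive_tool --steps '[[30, [0.0227, 0.0025, 0], [0, 0, 0]], [30, [0.0227, 0.0025, 0], [0, 0, 0]], [30, [0, 0, 0.04], [0, 0, 0]], [30, [0, 0, 0.04], [0, 0, 0]], [30, [0, 0, 0.02], [0, 0, 0]], [30, [0, 0, 0], [0, 0, 0]], [30, [0, 0, 0], [0, 0, 0]], [30, [0, 0, 0], [0, 0, 0]]]'

```text
time_s: 25.65
tcp_pos: [622.2, -6.9, 102.7]
eef_rot: [[-0.076, 0.997, 0.002], [0.997, 0.076, -0.0], [-0.0, 0.002, -1.0]]
wrist_force: [-0.4, 0.3, -0.5]
finger_gap: 0.476
finger_force: 36.1
```

```bash
python3 rk.py | grep -v floor\ y; ls -t pics | head -1
```

```text
[622.18975136  -6.9826257  102.69512626]
wall y: [(-32, 174), (-30, 207), (-28, 88), (20, 265), (22, 267)]
floor bx [-29.9  -0.3  30.2]
wall bx [-27.9  -2.8  28.1] [-129.1   23.7]
('blue', [567, 0, 43, 122, 852], [744.9, 111.0, 42.2], [746.3, 109.6], 27.1, np.float64(43.6))
('blue', [280, 293, 80, 87, 5438], [621.5, -4.3, 122.3], [621.1, -5.4], 15.5, np.float64(123.0))
w2233.png
```

Emit:
drive_tool --steps '[[30, [0.0005, -0.0015, 0.01], [0, 0, 0]], [30, [0, 0, 0.01], [0, 0, 0]], [30, [0, 0, 0.008], [0, 0, 0]], [30, [0, 0, 0.007], [0, 0, 0]], [30, [0, 0, 0.006], [0, 0, 0]], [30, [0, 0, 0], [0, 0, 0]], [30, [0, 0, 0], [0, 0, 0]]]'

```text
time_s: 26.4
tcp_pos: [619.9, -6.7, 59.7]
eef_rot: [[-0.076, 0.997, -0.0], [0.997, 0.076, 0.0], [0.0, -0.0, -1.0]]
wrist_force: [0.1, -0.1, -1.2]
finger_gap: 0.479
finger_force: 36.5
```

Emit:
drive_tool --steps '[[50, [0, 0, 0], [0, 0, 0]], [55, [0, 0, 0], [0, 0, 0]], [58, [0, 0, 0], [0, 0, 0]], [60, [0, 0, 0], [0, 0, 0]], [60, [0, 0, -0.03], [0, 0, 0]], [60, [0, 0, -0.04], [0, 0, 0]], [60, [0, 0, -0.04], [0, 0, 0]], [60, [0, 0, -0.04], [0, 0, 0]], [60, [0, 0, 0], [0, 0, 0]]]'

```text
time_s: 27.3
tcp_pos: [622.4, -6.9, 215.7]
eef_rot: [[-0.076, 0.997, 0.009], [0.997, 0.076, -0.001], [-0.002, 0.009, -1.0]]
wrist_force: [-0.2, 0.4, -0.5]
finger_gap: 0.7
finger_force: 0.0
```

```bash
python3 rk.py | grep -v floor\ y; python3 - <<'E'
from h import *
im,d,K,M=shot("scene"); C=cloud(d,K,M)
for c in caps(im,C,d>0,(40,120)): print(c)
E
```

```text
[621.24390096  -6.79884094 212.94031725]
wall y: [(-188, 25), (-186, 37), (-136, 62), (-134, 71), (-132, 48), (-84, 15), (-82, 11), (-40, 9), (-38, 16), (-32, 62), (-30, 100), (-28, 28), (20, 126), (22, 83)]
floor bx [-30.3   0.2  30.1]
wall bx [-28.1   0.9  27.9] [-128.9   23.6]
('red', [114, 408, 10, 15, 53], [562.0, -16.5, 260.0], [564.4, -12.1], 9.7, np.float64(259.0))
('red', [124, 463, 12, 17, 48], [453.0, -270.9, 92.6], [501.1, -169.0], 162.6, np.float64(64.9))
('blue', [471, 0, 30, 123, 348], [745.0, 129.4, 42.7], [745.6, 126.9], 44.0, np.float64(43.8))
('blue', [298, 205, 36, 38, 1062], [619.1, -4.6, 79.1], [618.8, -5.1], 14.8, np.float64(79.9))
('red', [297, 175, 11, 9, 71], [420.6, -233.5, 65.5], [422.2, -235.3], 18.3, np.float64(66.3))
('blue', [114, 34, 112, 37, 1786], [375.3, -1548.6, 114.3], [347.8, -1699.2], 274.0, np.float64(111.8))
('blue', [272, 235, 11, 9, 82], [622.4, -0.4, 80.9], [621.2, -2.9], 13.5, np.float64(82.1))
('blue', [440, 244, 12, 10, 94], [288.5, 225.1, 60.7], [288.9, 225.4], 13.2, np.float64(61.8))
('blue', [484, 253, 13, 10, 103], [224.3, 307.2, 61.0], [225.1, 306.3], 13.4, np.float64(62.2))
('blue', [418, 277, 13, 12, 128], [413.2, 289.6, 63.7], [412.5, 290.5], 15.9, np.float64(64.8))
('blue', [232, 325, 37, 17, 58], [794.4, 201.1, 43.0], [792.2, 201.0], 37.7, np.float64(44.2))
```

Emit:
drive_tool --steps '[[60, [0.0343, -0.0204, 0], [0, 0, 0]], [60, [0.0343, -0.0204, 0], [0, 0, 0]], [60, [0.0343, -0.0204, 0], [0, 0, 0]], [60, [0.0343, -0.0204, 0], [0, 0, 0]], [60, [0.0343, -0.0204, 0], [0, 0, 0]], [60, [0.0343, -0.0204, 0], [0, 0, 0]], [60, [0.0343, -0.0204, 0], [0, 0, 0]], [60, [0.0343, -0.0204, 0], [0, 0, 0]], [60, [0.0343, -0.0204, 0], [0, 0, 0]], [60, [0, 0, 0], [0, 0, 0]], [60, [0, 0, 0], [0, 0, 0]]]'

```text
time_s: 28.5
tcp_pos: [412.5, 287.4, 209.1]
eef_rot: [[-0.078, 0.997, -0.002], [0.997, 0.078, -0.001], [-0.001, -0.002, -1.0]]
wrist_force: [0.4, -0.1, 0.2]
finger_gap: 0.702
finger_force: 0.0
```

```bash
python3 - <<'E'
from h import *
print(get_state()["tcp_pos"])
im,d,K,M=shot("wrist","w6.png"); C=cloud(d,K,M)
for c in caps(im,C,d>0,(40,120)): print(c)
E
```

```text
[412.52049046 287.42203435 209.07500528]
('blue', [70, 166, 45, 37, 1306], [221.9, 304.7, 59.0], [221.7, 304.2], 14.9, np.float64(59.9))
('blue', [304, 203, 35, 37, 977], [412.3, 289.1, 62.0], [412.3, 288.7], 14.7, np.float64(62.9))
('blue', [157, 262, 38, 35, 981], [285.8, 223.3, 59.0], [285.1, 223.0], 15.1, np.float64(59.8))
('blue', [608, 352, 32, 70, 363], [745.0, 127.6, 42.5], [745.2, 127.5], 43.3, np.float64(43.7))
```

The first fresh bottle is seated, with its cap top at 79.9 mm like the seated spent ones. The second has not moved, so I pick it.

Emit:
drive_tool --steps '[[60, [0, 0.001, 0.04], [0, 0, 0]], [60, [0, 0, 0.04], [0, 0, 0]], [60, [0, 0, 0.04], [0, 0, 0]], [60, [0, 0, 0.03], [0, 0, 0]], [60, [0, 0, 0.018], [0, 0, 0]], [60, [0, 0, 0], [0, 0, 0]], [35, [0, 0, 0], [0, 0, 0]], [30, [0, 0, 0], [0, 0, 0]], [30, [0, 0, 0], [0, 0, 0]], [30, [0, 0, 0], [0, 0, 0]], [30, [0, 0, 0], [0, 0, 0]]]'

```text
time_s: 29.65
tcp_pos: [414.9, 287.5, 42.8]
eef_rot: [[-0.076, 0.997, 0.001], [0.997, 0.076, 0.001], [0.001, 0.001, -1.0]]
wrist_force: [0.0, -0.6, 8.7]
finger_gap: 0.477
finger_force: 36.3
```

Emit:
drive_tool --steps '[[30, [0, 0, -0.02], [0, 0, 0]], [30, [0, 0, -0.04], [0, 0, 0]], [30, [0, 0, -0.05], [0, 0, 0]], [30, [0, 0, -0.05], [0, 0, 0]], [30, [0, 0, 0], [0, 0, 0]]]'

```text
time_s: 30.15
tcp_pos: [416.8, 288.7, 208.2]
eef_rot: [[-0.076, 0.997, 0.009], [0.997, 0.076, 0.005], [0.004, 0.009, -1.0]]
wrist_force: [0.2, -0.8, -2.5]
finger_gap: 0.477
finger_force: 36.1
```

Emit:
drive_tool --steps '[[30, [-0.036, 0.0183, 0], [0, 0, 0]], [30, [-0.036, 0.0183, 0], [0, 0, 0]], [30, [-0.036, 0.0183, 0], [0, 0, 0]], [30, [-0.036, 0.0183, 0], [0, 0, 0]], [30, [-0.036, 0.0183, 0], [0, 0, 0]], [30, [-0.036, 0.0183, 0], [0, 0, 0]], [30, [-0.036, 0.0183, 0], [0, 0, 0]], [30, [-0.036, 0.0183, 0], [0, 0, 0]], [30, [-0.036, 0.0183, 0], [0, 0, 0]], [30, [-0.036, 0.0183, 0], [0, 0, 0]], [30, [0, 0, 0], [0, 0, 0]], [30, [0, 0, 0], [0, 0, 0]]]'

```text
time_s: 31.35
tcp_pos: [624.0, -58.4, 201.6]
eef_rot: [[-0.074, 0.997, -0.001], [0.997, 0.074, 0.0], [0.0, -0.001, -1.0]]
wrist_force: [-0.3, 0.3, -0.8]
finger_gap: 0.475
finger_force: 36.1
```

Emit:
drive_tool --steps '[[30, [0, 0, 0.04], [0, 0, 0]], [30, [0, 0, 0.04], [0, 0, 0]], [30, [0, 0, 0.02], [0, 0, 0]], [30, [0, 0, 0], [0, 0, 0]], [30, [0, 0, 0], [0, 0, 0]], [30, [0, 0, 0], [0, 0, 0]]]'

```text
time_s: 31.95
tcp_pos: [624.9, -57.5, 103.7]
eef_rot: [[-0.076, 0.997, 0.002], [0.997, 0.076, -0.0], [-0.001, 0.002, -1.0]]
wrist_force: [0.4, 0.4, -0.4]
finger_gap: 0.48
finger_force: 36.1
```

```bash
python3 rk.py | grep -v floor\ y
```

```text
[624.94585383 -57.62200038 103.77338977]
wall y: [(-84, 83), (-82, 48), (-80, 15), (-32, 266), (-30, 234), (-28, 33), (18, 55), (20, 390), (22, 346), (24, 33)]
floor bx [-30.    0.4  24.2]
wall bx [-27.8   0.9  28.2] [-124.7   24.2]
('blue', [590, 0, 50, 18, 220], [753.4, 82.8, 41.5], [755.6, 83.7], 12.8, np.float64(42.7))
('blue', [285, 150, 65, 68, 3415], [619.3, -4.9, 79.1], [619.3, -5.3], 14.8, np.float64(79.9))
('blue', [280, 291, 80, 86, 5407], [624.2, -54.4, 122.9], [623.7, -55.5], 15.4, np.float64(123.6))
```

Emit:
drive_tool --steps '[[30, [-0.001, -0.0005, 0.01], [0, 0, 0]], [30, [0, 0, 0.01], [0, 0, 0]], [30, [0, 0, 0.008], [0, 0, 0]], [30, [0, 0, 0.007], [0, 0, 0]], [30, [0, 0, 0.006], [0, 0, 0]], [30, [0, 0, 0.001], [0, 0, 0]], [30, [0, 0, 0], [0, 0, 0]]]'

```text
time_s: 32.7
tcp_pos: [623.6, -58.8, 59.9]
eef_rot: [[-0.076, 0.997, -0.0], [0.997, 0.076, 0.0], [0.0, -0.0, -1.0]]
wrist_force: [-2.0, 0.4, 0.6]
finger_gap: 0.473
finger_force: 36.3
```

Emit:
drive_tool --steps '[[50, [0, 0, 0], [0, 0, 0]], [55, [0, 0, 0], [0, 0, 0]], [58, [0, 0, 0], [0, 0, 0]], [60, [0, 0, 0], [0, 0, 0]], [60, [0, 0, -0.03], [0, 0, 0]], [60, [0, 0, -0.04], [0, 0, 0]], [60, [0, 0, -0.04], [0, 0, 0]], [60, [0, 0, -0.03], [0, 0, 0]], [60, [0, 0, 0], [0, 0, 0]], [60, [0, 0, 0], [0, 0, 0]]]'

```text
time_s: 33.7
tcp_pos: [623.9, -58.9, 200.5]
eef_rot: [[-0.076, 0.997, 0.001], [0.997, 0.076, -0.0], [-0.0, 0.001, -1.0]]
wrist_force: [-0.7, -0.2, -0.2]
finger_gap: 0.703
finger_force: 0.0
```

```bash
python3 rk.py | grep -v floor\ y; ls -t pics|head -1; cat > hd.py <<'E'
from h import *
im,d,K,M=shot("wrist"); C=cloud(d,K,M); H=hsv(im);z=C[...,2];ok=d>0
m=(H[...,0]>20)&(H[...,0]<33)&(H[...,1]>150)&(z>102)&(z<112)&ok&(abs(C[...,0]-625)<30)
P=C[m]; print("handle",len(P),np.median(P,0),np.percentile(P,[3,97],axis=0).mean(0),np.percentile(P,[3,97],axis=0))
E
python3 hd.py
```

```text
[623.38110432 -58.77757201 199.47235851]
wall y: [(-188, 16), (-186, 46), (-136, 22), (-134, 11), (-90, 19), (-84, 88), (-82, 66), (-80, 13), (-32, 104), (-30, 117), (20, 144), (22, 139), (24, 38)]
floor bx [-30.2   0.7  30. ]
wall bx [-28.   -0.2  28. ] [-129.    24.3]
('red', [74, 368, 27, 25, 245], [559.7, -52.2, 250.5], [559.8, -52.1], 1.4, np.float64(249.7))
('blue', [494, 0, 15, 51, 150], [744.4, 98.6, 42.7], [746.7, 98.1], 16.0, np.float64(44.0))
('blue', [300, 140, 40, 42, 1316], [619.3, -5.1, 79.1], [619.2, -5.3], 14.6, np.float64(79.9))
('blue', [301, 209, 38, 40, 1187], [622.9, -56.2, 79.0], [623.0, -56.6], 14.9, np.float64(79.9))
w4104.png
handle 856 [ 630.47633937 -142.43733885  106.73159047] [ 630.56565643 -143.87055455  105.73298368] [[ 619.81250727 -154.79658901  103.44444696]
 [ 641.3188056  -132.9445201   108.02152041]]
```

Both fresh bottles are seated at 79.9 mm. Next I grip the handle and slide the rack home.

Emit:
drive_tool --steps '[[60, [-0.0445, 0.0005, 0], [0, 0, 0]], [60, [-0.0445, 0.0005, 0], [0, 0, 0]], [60, [0, 0, 0.04], [0, 0, 0]], [60, [0, 0, 0.035], [0, 0, 0]], [60, [0, 0, 0.025], [0, 0, 0]], [60, [0, 0, 0.011], [0, 0, 0]], [20, [0, 0, 0], [0, 0, 0]], [15, [0, 0, 0], [0, 0, 0]], [15, [0, 0, 0], [0, 0, 0]], [15, [0, 0, 0], [0, 0, 0]], [15, [0, 0, 0], [0, 0, 0]], [15, [0, 0, 0], [0, 0, 0]]]' --newtons 50

```text
time_s: 35.0
tcp_pos: [632.0, -147.7, 90.2]
eef_rot: [[-0.076, 0.997, 0.002], [0.997, 0.076, -0.001], [-0.001, 0.002, -1.0]]
wrist_force: [-1.5, -0.4, 6.3]
finger_gap: 0.27
finger_force: 52.0
```

Emit:
drive_tool --steps '[[15, [0.004, 0, 0], [0, 0, 0]], [15, [0.006, 0, 0], [0, 0, 0]], [15, [0.01, 0, 0], [0, 0, 0]], [15, [0.01, 0, 0], [0, 0, 0]]]'

```text
time_s: 35.4
tcp_pos: [630.2, -118.2, 90.2]
eef_rot: [[-0.075, 0.997, 0.003], [0.997, 0.075, -0.001], [-0.002, 0.002, -1.0]]
wrist_force: [1.0, -5.9, 3.5]
finger_gap: 0.274
finger_force: 51.6
```

Emit:
drive_tool --steps '[[15, [0.013, 0, 0], [0, 0, 0]], [15, [0.015, 0, 0], [0, 0, 0]], [15, [0.015, 0, 0], [0, 0, 0]], [15, [0.015, 0, 0], [0, 0, 0]], [15, [0.015, 0, 0], [0, 0, 0]], [15, [0.015, 0, 0], [0, 0, 0]], [15, [0.015, 0, 0], [0, 0, 0]], [15, [0.015, 0, 0], [0, 0, 0]], [15, [0.015, 0, 0], [0, 0, 0]], [15, [0.012, 0, 0], [0, 0, 0]], [15, [0.008, 0, 0], [0, 0, 0]], [15, [0.004, 0, 0], [0, 0, 0]]]'

```text
time_s: 36.6
tcp_pos: [618.2, 39.0, 90.2]
eef_rot: [[-0.076, 0.997, 0.003], [0.997, 0.076, -0.001], [-0.001, 0.002, -1.0]]
wrist_force: [0.2, -6.8, 5.3]
finger_gap: 0.27
finger_force: 51.8
```

Emit:
drive_tool --steps '[[15, [0.003, 0, 0], [0, 0, 0]], [15, [0.003, 0, 0], [0, 0, 0]], [15, [0.003, 0, 0], [0, 0, 0]], [15, [0.003, 0, 0], [0, 0, 0]]]'

```text
time_s: 37.0
tcp_pos: [617.4, 50.4, 90.2]
eef_rot: [[-0.076, 0.997, 0.003], [0.997, 0.076, -0.001], [-0.001, 0.003, -1.0]]
wrist_force: [-0.1, -6.6, 5.5]
finger_gap: 0.275
finger_force: 51.8
```

Emit:
drive_tool --steps '[[15, [0.002, 0, 0], [0, 0, 0]], [15, [0.002, 0, 0], [0, 0, 0]], [15, [0, 0, 0], [0, 0, 0]]]'

```text
time_s: 37.3
tcp_pos: [617.1, 54.6, 90.2]
eef_rot: [[-0.076, 0.997, 0.003], [0.997, 0.076, -0.001], [-0.001, 0.003, -1.0]]
wrist_force: [-0.1, -3.9, 5.8]
finger_gap: 0.272
finger_force: 51.8
```

Emit:
drive_tool --steps '[[15, [0.002, 0, 0], [0, 0, 0]], [15, [0.002, 0, 0], [0, 0, 0]], [15, [0, 0, 0], [0, 0, 0]]]'

```text
time_s: 37.6
tcp_pos: [616.8, 58.5, 90.2]
eef_rot: [[-0.076, 0.997, 0.003], [0.997, 0.076, -0.001], [-0.001, 0.003, -1.0]]
wrist_force: [0.6, -4.2, 4.4]
finger_gap: 0.276
finger_force: 51.8
```

Emit:
drive_tool --steps '[[15, [0.002, 0, 0], [0, 0, 0]], [15, [0, 0, 0], [0, 0, 0]]]'

```text
time_s: 37.8
tcp_pos: [616.6, 60.5, 90.2]
eef_rot: [[-0.076, 0.997, 0.003], [0.997, 0.076, -0.001], [-0.001, 0.003, -1.0]]
wrist_force: [1.0, -4.1, 6.2]
finger_gap: 0.276
finger_force: 51.8
```

Emit:
drive_tool --steps '[[15, [0.002, 0, 0], [0, 0, 0]], [15, [0, 0, 0], [0, 0, 0]]]'

```text
time_s: 38.0
tcp_pos: [616.6, 61.7, 90.2]
eef_rot: [[-0.076, 0.997, 0.003], [0.997, 0.076, -0.002], [-0.002, 0.003, -1.0]]
wrist_force: [0.5, -12.6, 6.2]
finger_gap: 0.273
finger_force: 52.0
```

Contact with the stop is starting, so I press once more.

Emit:
drive_tool --steps '[[15, [0.0015, 0, 0], [0, 0, 0]], [15, [0, 0, 0], [0, 0, 0]]]'

```text
time_s: 38.2
tcp_pos: [616.7, 61.8, 90.4]
eef_rot: [[-0.076, 0.997, 0.003], [0.997, 0.076, -0.004], [-0.004, 0.003, -1.0]]
wrist_force: [1.1, -25.9, 7.0]
finger_gap: 0.272
finger_force: 51.9
```

Emit:
drive_tool --steps '[[15, [0.001, 0, 0], [0, 0, 0]], [15, [0, 0, 0], [0, 0, 0]]]'

```text
time_s: 38.4
tcp_pos: [616.8, 61.9, 90.5]
eef_rot: [[-0.076, 0.997, 0.003], [0.997, 0.076, -0.005], [-0.005, 0.003, -1.0]]
wrist_force: [0.4, -33.2, 9.8]
finger_gap: 0.274
finger_force: 52.3
```

Emit:
drive_tool --steps '[[60, [0, 0, 0], [0, 0, 0]], [60, [0, 0, 0], [0, 0, 0]], [60, [0, 0, 0], [0, 0, 0]], [60, [0, 0, 0], [0, 0, 0]], [60, [0, 0, -0.04], [0, 0, 0]], [60, [0, 0, -0.05], [0, 0, 0]], [60, [0, 0, -0.02], [0, 0, 0]], [60, [-0.015, 0, 0], [0, 0, 0]], [60, [0, 0, 0], [0, 0, 0]], [60, [0, 0, 0], [0, 0, 0]]]'

```text
time_s: 39.4
tcp_pos: [615.8, 50.1, 197.9]
eef_rot: [[-0.075, 0.997, -0.002], [0.997, 0.075, 0.0], [0.0, -0.002, -1.0]]
wrist_force: [0.4, 0.4, 0.7]
finger_gap: 0.705
finger_force: 0.0
```

```bash
python3 hd.py; python3 - <<'E'
from h import *
print(get_state()["tcp_pos"])
im,d,K,M=shot("wrist"); C=cloud(d,K,M);H=hsv(im);z=C[...,2]
m=(H[...,2]<70)&(z>108)&(z<116)&(d>0)&(abs(C[...,0]-539)<40)&(abs(C[...,1]+60)<40); P=C[m]; print("grip",len(P),P.mean(0) if len(P) else 0)
im,d,K,M=shot("scene","s7.png")
cv2.imwrite("pics/s7.png",cv2.cvtColor(cv2.resize(im[150:380,200:500],None,fx=2.4,fy=2.4),cv2.COLOR_RGB2BGR))
E
```

```text
handle 1200 [616.12104146  65.28188151 106.79263096] [616.17539261  64.82904976 106.24306657] [[605.36917921  53.92951169 104.37075152]
 [626.98160601  75.72858783 108.11538162]]
[615.7955653   50.36913027 197.85719605]
grip 0 0
```

View pics/s7.png

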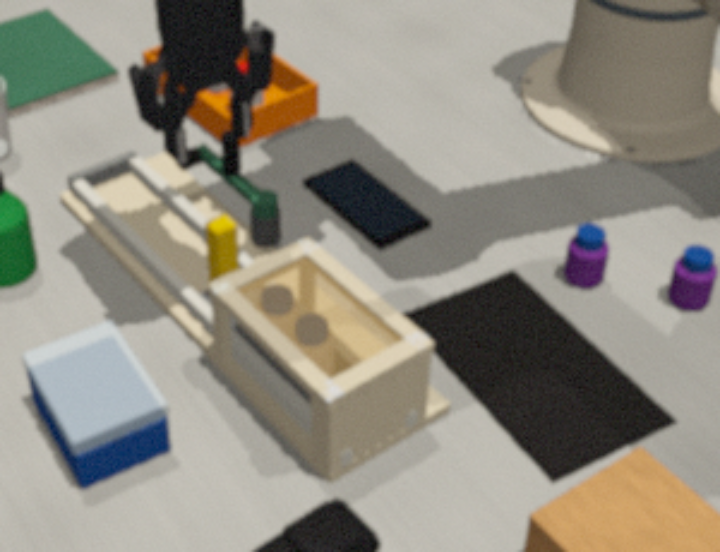

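Scene view: the rack is home (handle at 220,245) with the fresh bottles under the window at (277,298) and (312,328), and the mat is empty. The latch arm is still open at (235,180). I grip the latch and swing it shut.

Emit:
drive_tool --steps '[[60, [-0.035, -0.0282, 0], [0, 0, 0]], [60, [-0.035, -0.0282, 0], [0, 0, 0]], [60, [-0.035, -0.0282, 0], [0, 0, 0]], [60, [0, 0, 0], [0, 0, 0]], [60, [0, 0, 0.035], [0, 0, 0]], [60, [0, 0, 0.035], [0, 0, 0]], [60, [0, 0, 0.031], [0, 0, 0]], [20, [0, 0, 0], [0, 0, 0]], [10, [0, 0, 0], [0, 0, 0]], [10, [0, 0, 0], [0, 0, 0]], [10, [0, 0, 0], [0, 0, 0]], [10, [0, 0, 0], [0, 0, 0]]]' --newtons 40

```text
time_s: 40.75
tcp_pos: [540.8, -60.7, 99.3]
eef_rot: [[-0.076, 0.997, 0.002], [0.997, 0.076, -0.0], [-0.001, 0.002, -1.0]]
wrist_force: [-0.1, 1.7, 8.1]
finger_gap: 0.219
finger_force: 40.4
```

Emit:
drive_tool --steps '[[10, [0.0005, 0.0078, 0], [0, 0, 0]], [10, [0.0015, 0.0077, 0], [0, 0, 0]], [10, [0.0025, 0.0074, 0], [0, 0, 0]], [10, [0.0035, 0.007, 0], [0, 0, 0]], [10, [0.0044, 0.0065, 0], [0, 0, 0]], [10, [0.0052, 0.0059, 0], [0, 0, 0]], [10, [0.0059, 0.0052, 0], [0, 0, 0]], [10, [0.0065, 0.0044, 0], [0, 0, 0]], [10, [0.007, 0.0035, 0], [0, 0, 0]], [10, [0.0074, 0.0025, 0], [0, 0, 0]], [10, [0.0077, 0.0015, 0], [0, 0, 0]], [10, [0.0065, 0.0005, 0], [0, 0, 0]]]'

```text
time_s: 41.95
tcp_pos: [594.7, 2.1, 98.7]
eef_rot: [[-0.076, 0.997, -0.001], [0.997, 0.076, -0.001], [-0.001, -0.001, -1.0]]
wrist_force: [-6.4, -7.6, 3.3]
finger_gap: 0.221
finger_force: 40.9
```

Emit:
drive_tool --steps '[[10, [0.0015, 0, 0], [0, 0, 0]], [10, [0, 0, 0], [0, 0, 0]]]'

```text
time_s: 42.15
tcp_pos: [594.6, 3.9, 98.7]
eef_rot: [[-0.076, 0.997, -0.001], [0.997, 0.076, -0.0], [-0.0, -0.001, -1.0]]
wrist_force: [-5.7, -1.2, 4.1]
finger_gap: 0.223
finger_force: 40.9
```

Emit:
drive_tool --steps '[[10, [0.002, 0, 0], [0, 0, 0]], [10, [0, 0, 0], [0, 0, 0]]]'

```text
time_s: 42.35
tcp_pos: [594.6, 5.2, 98.7]
eef_rot: [[-0.077, 0.997, -0.0], [0.997, 0.077, -0.001], [-0.001, -0.001, -1.0]]
wrist_force: [-4.9, -7.7, 2.9]
finger_gap: 0.22
finger_force: 40.9
```

Emit:
drive_tool --steps '[[10, [0.0015, 0, 0], [0, 0, 0]], [10, [0, 0, 0], [0, 0, 0]]]'

```text
time_s: 42.55
tcp_pos: [594.5, 7.0, 98.7]
eef_rot: [[-0.076, 0.997, -0.001], [0.997, 0.076, -0.001], [-0.001, -0.001, -1.0]]
wrist_force: [-3.7, -4.0, 3.5]
finger_gap: 0.224
finger_force: 40.9
```

Emit:
drive_tool --steps '[[10, [0.0015, 0, 0], [0, 0, 0]], [10, [0, 0, 0], [0, 0, 0]]]'

```text
time_s: 42.75
tcp_pos: [594.4, 7.8, 98.7]
eef_rot: [[-0.076, 0.997, -0.0], [0.997, 0.076, -0.002], [-0.002, -0.001, -1.0]]
wrist_force: [-4.2, -9.2, 3.1]
finger_gap: 0.221
finger_force: 40.8
```

Emit:
drive_tool --steps '[[10, [0.0015, 0, 0], [0, 0, 0]], [10, [0, 0, 0], [0, 0, 0]]]'

```text
time_s: 42.95
tcp_pos: [594.4, 8.7, 98.7]
eef_rot: [[-0.076, 0.997, -0.0], [0.997, 0.076, -0.002], [-0.002, -0.001, -1.0]]
wrist_force: [-4.7, -16.5, 2.5]
finger_gap: 0.22
finger_force: 40.8
```

Emit:
drive_tool --steps '[[10, [0.0015, 0, 0], [0, 0, 0]], [10, [0, 0, 0], [0, 0, 0]]]'

```text
time_s: 43.15
tcp_pos: [594.4, 8.9, 98.7]
eef_rot: [[-0.076, 0.997, -0.0], [0.997, 0.076, -0.004], [-0.004, -0.001, -1.0]]
wrist_force: [-5.6, -29.2, 2.0]
finger_gap: 0.215
finger_force: 40.6
```

Emit:
drive_tool --steps '[[10, [-0.0015, 0, 0], [0, 0, 0]], [10, [0, 0, 0], [0, 0, 0]]]'

```text
time_s: 43.35
tcp_pos: [594.4, 8.7, 98.7]
eef_rot: [[-0.076, 0.997, -0.0], [0.997, 0.076, -0.002], [-0.002, -0.0, -1.0]]
wrist_force: [-3.5, -15.1, 1.6]
finger_gap: 0.221
finger_force: 40.8
```

Emit:
drive_tool --steps '[[60, [0, 0, 0], [0, 0, 0]], [60, [0, 0, 0], [0, 0, 0]], [60, [0, 0, 0], [0, 0, 0]], [60, [0, 0, 0], [0, 0, 0]], [60, [0, 0, -0.03], [0, 0, 0]], [60, [0, 0, -0.04], [0, 0, 0]], [60, [0, 0, -0.05], [0, 0, 0]], [60, [0.035, 0, -0.04], [0, 0, 0]], [60, [0.035, 0, 0], [0, 0, 0]], [60, [0, 0, 0], [0, 0, 0]], [60, [0, 0, 0], [0, 0, 0]]]'

```text
time_s: 44.45
tcp_pos: [589.3, 78.6, 255.7]
eef_rot: [[-0.077, 0.997, -0.0], [0.997, 0.077, -0.0], [-0.0, -0.0, -1.0]]
wrist_force: [-0.5, 0.3, 0.0]
finger_gap: 0.705
finger_force: 0.0
```

```bash
python3 hd.py; python3 - <<'E'
from h import *
print(get_state()["tcp_pos"])
im,d,K,M=shot("wrist","w9.png"); C=cloud(d,K,M);H=hsv(im);z=C[...,2];ok=d>0
m=(H[...,2]<70)&(z>106)&(z<116)&ok&(abs(C[...,0]-594)<30)&(abs(C[...,1]-5)<30); P=C[m]; print("grip",len(P),P.mean(0))
m=(H[...,0]>40)&(H[...,0]<90)&(H[...,1]>80)&(abs(z-63)<4)&ok&(C[...,0]>545)&(C[...,0]<650)&(abs(C[...,1])<40); P=C[m]
v=cv2.fitLine(P[:,:2].astype(np.float32),cv2.DIST_L2,0,.01,.01).ravel(); print("arm deg",np.degrees(np.arctan(v[1]/v[0])),v[2:])
m=(abs(z-100)<3)&ok&(C[...,1]>100)&(abs(C[...,0]-600)<80); print(cv2.minAreaRect(C[m][:,:2].astype(np.float32)))
E
```

```text
handle 756 [615.44553984  65.40782439 106.71858628] [615.44636409  64.6097344  105.84175694] [[604.22046278  53.31179116 103.54027172]
 [626.6722654   75.90767764 108.14324215]]
[589.36738402  77.92115077 255.44948725]
grip 367 [593.63655259   9.88192914 110.54969107]
arm deg 4.683558 [597.6403    10.333066]
((605.7427978515625, 183.87828063964844), (112.48255920410156, 117.91922760009766), 4.2724714279174805)
```

View pics/w9.png

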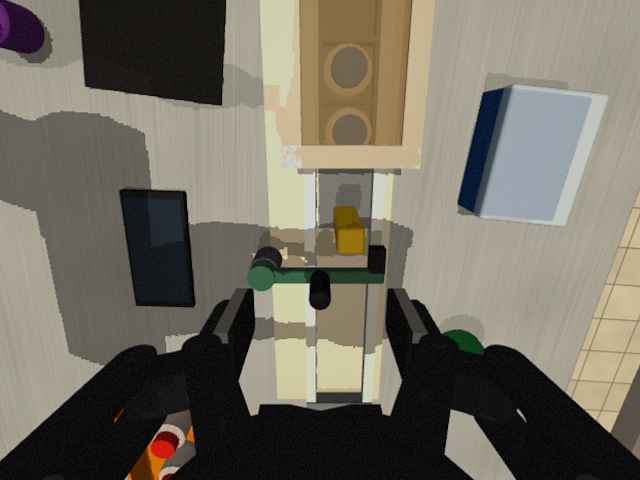

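The wrist view shows the latch arm straight across the channel at (325,275), parallel to the bay's x axis. The handle is just behind it at (347,230), both bottles are under the window, and the red bottles are in the bin at (165,440). I hand in.

```bash
python3 -c "
from cell import *
print(job_done())"
```

```text
the job is handed in; nothing more can be done
None
```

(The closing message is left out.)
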